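# Change the spools on the wire pay-off stand

### The arm

A 7-joint arm with a two-finger parallel gripper is mounted at the origin on a cart in front of the work surface, level with it; the furniture and walls round the work are solid. World frame = base frame: x ahead of the robot, y to its left, z up, the work surface at z = 0. Lengths are in m, angles in rad, forces in N, time in s.
With the tool pointing down it reaches from about 0.4 to 0.85 m from the base axis. Payload 10.4 kg.
Tool frame: the origin (TCP) lies between the finger pads; the fingertips stand tcp_to_tips ahead of it and the grasp point (between the pads) lies 8 mm behind it (tcp_to_tips is the distance from the TCP to the fingertips, in m); z points along the fingers, y is the line along which they close (so a half turn about z gives the same grasp; the last joint's range is limited). The gripper opens to 85 mm and grips with 20 to 120 N. Pads are 22 mm wide; open, the fingers measure 114 mm over their backs; the gripper's body (76 mm by 85 mm) begins 54 mm behind the grasp point. The pads swing forward as they close: fully open they stand 13 mm farther back than shut.
Start: joints at [-0.023, 0.332, -0.065, 1.46, 0.022, 1.35, -0.088], TCP at [0.625, 0, 0.242] pointing down, gripper open.
Joint ranges: [-2.6, 2.6], [-0.5, 2.12], [-1.47, 1.34], [0.16, 2.42], [-1.27, 4.41], [0.06, 2.06], [-2.6, 2.6]. Speed limits (rad/s): [2.22, 2.22, 2.79, 2.79, 3.14, 3.14, 3.14].

### API

Orientations are given as a unit quaternion [x, y, z, w].
In Python, from workcell import * gives the robot as it stands.
- The arm moves only by the tool apply_moves, never from a script. Its argument "rows" is a list of rows, each an object of numbers: "x", "y", "z": the shift along the tool's x, y, z in mm; "ax", "ay", "az": the turn, a rotation vector about the tool's x, y, z in degrees; "gripper": the closure, from 0 (fully open) to 1 (shut). A call has 1 to 5 rows; each row shifts and turns the commanded pose from where the row before left it, along the tool's axes as they then stand; what a row does not reach is not made up. A row lasts 1/12 s, in which the tool goes at most 41.7 mm and 7.16 degrees, less where a joint would pass 70% of its speed; a pose out of reach is approached as far as the arm can. A call with a gripper value outside its range is refused whole. The fingers move at their own pace and stop on an object; "newtons" is the grip in N (left out, the last holds). Time passes only in rows, so rows that do not move let the fingers close. It gives the time, the measured TCP pose, the force, the opening and the grip force at its end, in the units of the state.
- get_obs(): the state, without advancing time (a new reading comes with each control period).
- camera(name): name is "scene" or "top"; returns a dict with "color" (400x640x3 uint8, red, green, blue), "fov_y" (degrees; the focal length in pixels is half the picture's height over the tangent of half this angle, whatever the lens; pixels are square), "cx", "cy" (the principal point, pixels), "rvec" (rotation vector, rad) and "tvec" (3), from world to camera coordinates, as OpenCV has them. Camera axes: x right, y down, z forward; pixel columns grow to the right and rows downward; lengths in m; the calibration is good to about 2 mm. A picture is of the moment at which its call begins. There is no depth.
- hand_in(): hands the job in; it is judged then, once.
The state is a dict: "clock": time; "joint_pos": joint angles; "joint_velocities": joint speeds; "tau": joint torques, N m; "position": TCP position; "ee_rot": TCP orientation; "ft_force": force on the tool from outside, world axes, zero at the start; "torque": the same for the moment, N m; "grip_width": opening from 0.0 (shut) to 1.0 (fully open); "grasp_force": force on a finger pad.
Only numpy, scipy, OpenCV 4.12 (cv2) and the standard library are available. Lean on these libraries where they do the work, as an engineer would, in place of code of your own. Each camera call takes 0.05 s, during which the arm holds its last target. There are 200 camera calls.

### The job

Change over the wire on the pay-off stand: lay the lid of the metal case right back until it stays open by itself, take every empty reel off the stand and lay it flat in the case, and put each full spool from the case upright on a spindle of its own, all the way down on the felt. Set the stand's brake knob so that its pointer stands at the long scale mark with the stud beside it, and leave the case with its lid fully shut. Do not knock over the glue bottle beside the case.

Things in the scene. Friction and masses are not known exactly. Their poses are not given: they have to be found in the camera images.
- spool_stand: wire pay-off stand, fixed: a grey base plate 100 mm deep (x) by 325 mm long (y, from -175 to +150) and 14 mm thick, with three upright steel spindles in a row along its y axis at y = +110, +25, -60 mm and the brake knob at y = -128 mm. Origin under the row, on the bench top; z up. A bench grinder up to 0.32 m high stands behind its left part, on a plinth (world x above 0.52, y above 0.11).
- spindle_1 (a point): foot of the left (as the robot sees it) spindle, on its axis, at the top of the round felt pad (49 mm wide, 18 mm above the bench) on which a reel rests. The spindle is 16 mm thick and rises 52 mm above this point, its last 8 mm tapered.
- spindle_2 (a point): foot of the middle spindle, on its axis, at the top of the round felt pad (49 mm wide, 18 mm above the bench) on which a reel rests. The spindle is 16 mm thick and rises 52 mm above this point, its last 8 mm tapered.
- spindle_3 (a point): foot of the right spindle, on its axis, at the top of the round felt pad (49 mm wide, 18 mm above the bench) on which a reel rests. The spindle is 16 mm thick and rises 52 mm above this point, its last 8 mm tapered.
- index_mark (a point): the black stud (8 mm wide) beside the long, thick scale mark of the brake knob, 43.5 mm from the knob's axis on the stand's front (-x) side; the other marks are short and have no stud.
- knob_grip (a point): on the knob's axis, 44 mm above the bench: the middle of the upper part of the knob's upright grip bar, which is 42 mm long (along this point's x), 13 mm thick (y) and 28 mm high; its top is 53 mm above the bench. Below it is a round skirt 49 mm wide, its top 25 mm above the bench. Axes turn with the knob.
- pointer_tip (a point): tip of the pointer nose on the knob's skirt, 29.5 mm from the axis, in line with the grip bar (on the -x side of point knob_grip).
- brake_knob (a joint): knob angle in rad, 0 to 2.7, growing clockwise seen from above; it stays where it is left (friction 0.03 N m). The pointer is at the marked setting at 1.80.
- wire_case: metal clamshell case, fixed: lower half 130 mm deep (x) by 330 mm long (y), walls 5 mm thick and 20 mm high, floor 5 mm above the bench, inside 120 by 320 mm. Origin under its centre, on the bench top; z up; its lid is hinged along the far (+x) long side. A bench vice 105 mm high stands before it on the front edge (world x 0.33 to 0.48, its jaws to 0.43, y -0.20 to -0.08).
- case_lid (a joint): lid angle in rad: 0 shut, 1.72 open against its stop. No spring: it weighs 0.35 kg, falls shut when let go below about 1.2 and falls back to the stop above that. The lid is 32 mm deep, 130 mm from hinge to front; shut, its top is 52 mm above the bench.
- lid_hinge (a point): middle of the lid's hinge axis, 20 mm above the bench at the case's back edge (65 mm in +x from the case's centre); the axis runs along the case's y.
- lid_bar (a point): middle of the pull bar on the lid's front edge: a round bar 10 mm thick, 100 mm long along the case's y, held at its two ends, 34 mm in front of the lid's front face. Shut, it is 41 mm above the bench; it swings with the lid, 164 mm from the hinge axis in the lid's plane and 21 mm above it (measured square to it).
- full_spool_1: full spool: grey reel with two round flanges 60 mm wide, 34 mm high overall, through bore 22 mm, wound with copper wire almost to the rim; 0.15 to 0.29 kg. Origin at its centre, z along the bore (either way up is right). May be absent. Starts lying flat in the shut case, its top 19 mm above the case's wall.
- full_spool_2: full spool: grey reel with two round flanges 60 mm wide, 34 mm high overall, through bore 22 mm, wound with copper wire almost to the rim; 0.15 to 0.29 kg. Origin at its centre, z along the bore (either way up is right). May be absent. Starts lying flat in the shut case, its top 19 mm above the case's wall.
- full_spool_3: full spool: grey reel with two round flanges 60 mm wide, 34 mm high overall, through bore 22 mm, wound with copper wire almost to the rim; 0.15 to 0.29 kg. Origin at its centre, z along the bore (either way up is right). May be absent. Starts lying flat in the shut case, its top 19 mm above the case's wall.
- empty_reel_1: empty reel: the same reel without wire, bare thin core between the flanges, 60 mm wide, 34 mm high, bore 22 mm; 0.04 to 0.08 kg. Grip it across the flanges. Origin at its centre, z along the bore. May be absent. Starts on a spindle of the stand.
- empty_reel_2: empty reel: the same reel without wire, bare thin core between the flanges, 60 mm wide, 34 mm high, bore 22 mm; 0.04 to 0.08 kg. Grip it across the flanges. Origin at its centre, z along the bore. May be absent. Starts on a spindle of the stand.
- glue: glue bottle, 48 mm wide and 125 mm tall, standing to the left of the case; bystander.

How it is judged:
By the outcome, as a careful person would: the job done as asked, in the order asked, and still so for the second after the job is handed in, with the robot touching nothing.
Of full_spool_1, full_spool_2, full_spool_3 only 2 to 3 are there at a start; the rules pass over those that are not, and their reading is None.
Of empty_reel_1, empty_reel_2 only 1 to 2 are there at a start; the rules pass over those that are not, and their reading is None.
At some moment in a run one of full_spool_1, full_spool_2, full_spool_3, empty_reel_1, empty_reel_2 may be knocked a few centimetres aside while the robot is not near it.
Once in a run the grip may slacken for a moment while it holds something.
It also fails if it takes over 210 s, if anything falls off the work surface, if the arm or the gripper's body presses on something with over 40 N, if the wrist force passes 120 N, or if a joint passes its speed limit or range.

## Working session

There is one attempt and no reset: what is moved stays moved. The work goes in short steps, Python scripts to look and compute and a tool call to move; the robot and the scene stay as the last step left them, time stands still between calls to the robot, and variables do not carry over. Pictures are saved under pics/ and viewed, at most 14 in all, crops included, and the job is handed in when it is done.

Besides the shell and the picture viewer there is one more tool, called as name([rows], argument=value, ...), one row to a line, values as JSON. apply_moves: Moves the arm, as the interface text tells. Its arguments: {"type":"object","properties":{"rows":{"type":"array","items":{"type":"object","properties":{"x":{"type":"number"},"y":{"type":"number"},"z":{"type":"number"},"ax":{"type":"number"},"ay":{"type":"number"},"az":{"type":"number"},"gripper":{"type":"number"}}}},"newtons":{"type":"number"}},"required":["rows"]}

```bash
ls; mkdir -p pics; cat > h.py <<'E'
from workcell import *
import numpy as np, cv2
from scipy.spatial.transform import Rotation as R
def snap(n,f=None):
    c=camera(n)
    if f: cv2.imwrite('pics/'+f,c['color'][:,:,::-1])
    return c
def K(c):
    h=c['color'].shape[0]; f=h/2/np.tan(np.radians(c['fov_y'])/2)
    return np.array([[f,0,c['cx']],[0,f,c['cy']],[0,0,1.]])
def ray(c,u,v):
    Rm=cv2.Rodrigues(np.array(c['rvec'],float))[0]; t=np.array(c['tvec'],float).reshape(3)
    d=Rm.T@np.linalg.inv(K(c))@np.array([u,v,1.]); return -Rm.T@t,d
def onz(c,u,v,z):
    o,d=ray(c,u,v); return o+d*(z-o[2])/d[2]
def proj(c,P):
    return cv2.projectPoints(np.array(P,float).reshape(-1,1,3),np.array(c['rvec'],float),np.array(c['tvec'],float),K(c),None)[0].reshape(-1,2)
E
python3 - <<'E'
from h import *
o=get_obs(); print(o)
for n in('scene','top'):
    c=snap(n,n+'0.png'); print(n,{k:v for k,v in c.items() if k!='color'}, ray(c,320,200)[0])
E
```

```text
pics
{'clock': 0.0, 'joint_pos': array([-0.02257771,  0.33290393, -0.0646895 ,  1.46097173,  0.02163936,
        1.34989879, -0.08847122]), 'joint_velocities': array([-0.00053977,  0.00064319, -0.00093727,  0.00126481, -0.00072532,
       -0.00027453, -0.00168204]), 'tau': array([ 4.98105128e-04, -6.25449800e+01,  4.97091911e-02, -3.91610491e+01,
        1.63588714e-02,  9.83294769e-03, -6.01235030e-06]), 'position': array([ 6.24627524e-01, -3.84302587e-05,  2.41481370e-01]), 'ee_rot': array([ 7.07097093e-01,  7.07116079e-01, -5.62943906e-04, -4.84394090e-04]), 'ft_force': array([ 0.55616075, -0.17651707,  0.21842309]), 'torque': array([ 0.02492153, -0.0454914 ,  0.03951902]), 'grasp_force': 0.0, 'grip_width': 0.9996824052058696}
scene {'fov_y': 55.05072197803504, 'cx': 320.2626976359468, 'cy': 197.04452450224, 'rvec': array([ 0.8045952 , -2.61629889,  1.05304393]), 'tvec': array([0.48476943, 0.24877114, 1.06547124])} [0.09934156 0.73706245 0.93754341]
top {'fov_y': 43.15801274564177, 'cx': 319.4784420062116, 'cy': 190.75393800535971, 'rvec': array([ 2.23017734, -2.16516766,  0.05342671]), 'tvec': array([0.02198227, 0.55080128, 1.36768487])} [0.4843226  0.03880836 1.39224736]
```

View pics/top0.png

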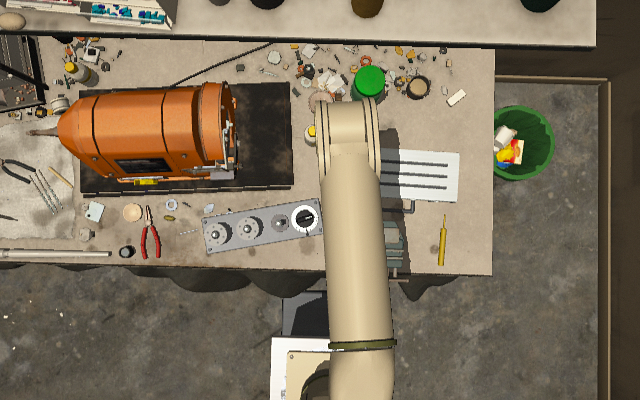

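View pics/scene0.png

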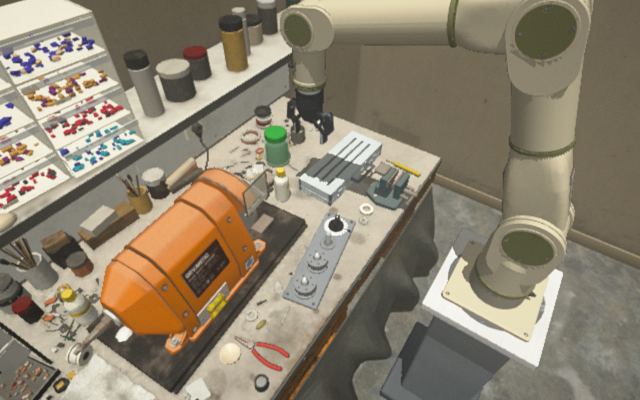

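```bash
python3 -c "
import workcell
print([n for n in dir(workcell) if n[0]!='_'], getattr(workcell,'tcp_to_tips',None))"
```

```text
['MotionError', 'camera', 'get_obs', 'hand_in', 'tcp_to_tips'] 0.011
```

apply_moves([
  {"y": -40, "z": -15},
  {"y": -40, "x": 20, "z": -15},
  {"y": -40, "x": 40, "z": -15},
  {"y": -30, "x": 40, "z": -15},
  {"x": 40, "z": -15},
])

```text
invalid input at $.rows[0]: expected keys x, y, z, ax, ay, az, gripper
```

apply_moves([
  {"x": 40},
  {"x": 40},
  {"x": 0},
])

```text
invalid input at $.rows[0]: expected keys x, y, z, ax, ay, az, gripper
```

```bash
python3 - <<'E'
from h import *
a=cv2.imread('pics/top0.png')
print(get_obs()['position'])
c=snap('top','top1.png');s=snap('scene','scene1.png')
b=c['color'][:,:,::-1]
A=cv2.resize(a[180:270,190:390],None,fx=4,fy=4,interpolation=cv2.INTER_CUBIC)
B=cv2.resize(b[130:270,300:500][:,:],None,fx=4,fy=4,interpolation=cv2.INTER_CUBIC)
cv2.imwrite('pics/cr1.png',A); cv2.imwrite('pics/cr2.png',B)
E
```

```text
[ 6.24686122e-01 -1.86894191e-05  2.41590775e-01]
```

View pics/cr1.png

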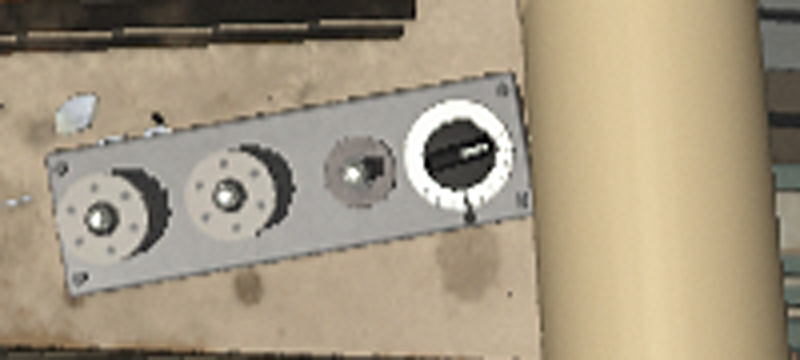

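View pics/cr2.png

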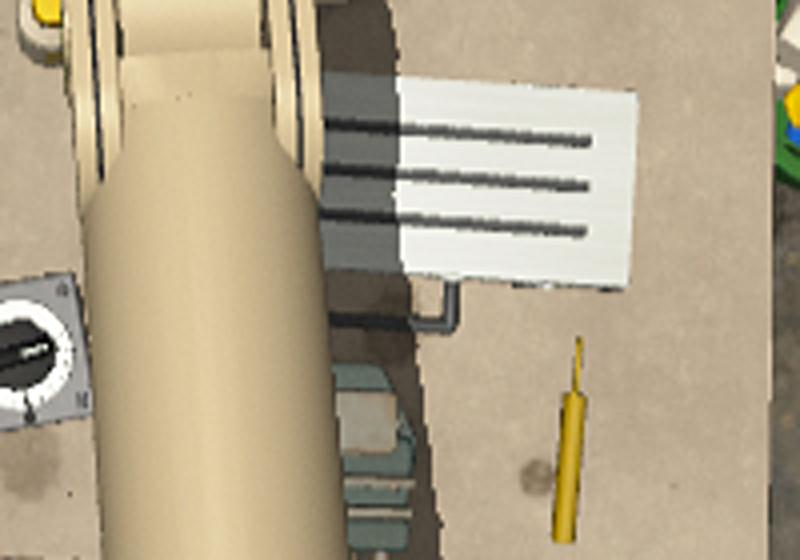

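apply_moves([
  {"x": 0, "y": -40, "z": -15, "ax": 0, "ay": 0, "az": 0, "gripper": 0},
  {"x": 20, "y": -40, "z": -15, "ax": 0, "ay": 0, "az": 0, "gripper": 0},
  {"x": 40, "y": -40, "z": -15, "ax": 0, "ay": 0, "az": 0, "gripper": 0},
  {"x": 40, "y": -30, "z": -15, "ax": 0, "ay": 0, "az": 0, "gripper": 0},
  {"x": 40, "y": 0, "z": -15, "ax": 0, "ay": 0, "az": 0, "gripper": 0},
])

```text
clock: 0.62
position: [0.4947, 0.1166, 0.3082]
ee_rot: [0.708, 0.706, -0.001, 0.0]
ft_force: [2.3, 0.1, 0.4]
grip_width: 1.005
grasp_force: 0.0
```

apply_moves([
  {"x": 40, "y": 0, "z": 0, "ax": 0, "ay": 0, "az": 0, "gripper": 0},
  {"x": 20, "y": 0, "z": 0, "ax": 0, "ay": 0, "az": 0, "gripper": 0},
  {"x": 0, "y": 0, "z": 0, "ax": 0, "ay": 0, "az": 0, "gripper": 0},
])

```text
clock: 0.87
position: [0.4968, 0.1828, 0.3076]
ee_rot: [0.704, 0.71, 0.001, -0.001]
ft_force: [-0.0, 0.8, 0.1]
grip_width: 0.998
grasp_force: 0.0
```

```bash
python3 - <<'E'
from h import *
print(get_obs()['position'])
c=snap('top','top1.png');s=snap('scene','scene1.png')
B=cv2.resize(c['color'][130:270,300:500,::-1],None,fx=4,fy=4,interpolation=cv2.INTER_CUBIC)
cv2.imwrite('pics/cr2.png',B)
T=lambda u,v,z:onz(c,190+u/4,180+v/4,z).round(4)
for n,u,v in(('s1',101,216),('s2',229,193),('s3',354,172)): print(n,T(u,v,.070))
print('s3felt',T(360,171,.018))
print('knob',T(460,153,.053),'skirt',T(460,154,.025),'stud',T(470,212,.02),'ptr',T(488,150,.03))
for u,v in((48,156),(515,72),(530,212),(74,294)): print(T(u,v,.014))
E
```

```text
[0.49681108 0.18284632 0.30755857]
s1 [0.4264 0.3065 0.07  ]
s2 [0.4438 0.2237 0.07  ]
s3 [0.4598 0.1427 0.07  ]
s3felt [0.4597 0.1427 0.018 ]
knob [0.4741 0.0744 0.053 ] skirt [0.4732 0.0751 0.025 ] stud [0.4342 0.0673 0.02  ] ptr [0.4765 0.0563 0.03  ]
[0.4635 0.3554 0.014 ]
[0.53   0.0397 0.014 ]
[0.4352 0.0267 0.014 ]
[0.3707 0.334  0.014 ]
```

View pics/cr2.png

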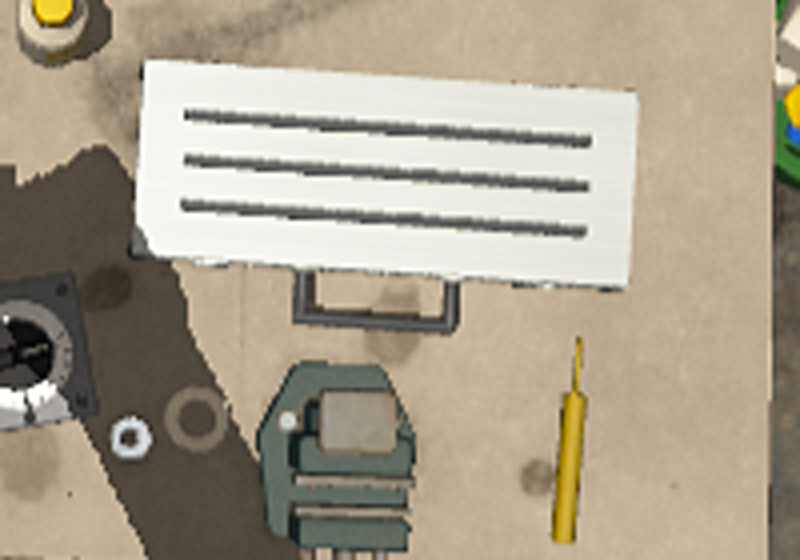

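```bash
python3 - <<'E'
from h import *
c=camera('top')
T=lambda u,v,z:onz(c,300+u/4,130+v/4,z).round(4)
P=[T(*p,.052)[:2] for p in((147,60),(637,93),(628,288),(137,253))]
print(P)
ctr=np.mean(P,0); d=(P[0]-P[1]+P[3]-P[2])/2; yaw=np.arctan2(d[1],d[0])-np.pi/2
print('case',ctr,np.degrees(yaw),np.linalg.norm(d),np.linalg.norm((P[0]-P[3]+P[1]-P[2])/2))
u=np.array([np.cos(yaw),np.sin(yaw)]); v=np.array([-u[1],u[0]])
print('hinge',ctr+.065*u,'bar pred',ctr-.099*u,'bar seen',T(302,318,.046),T(455,327,.046),T(378,322,.046))
print('glue',T(50,8,.125),'vice back',T(340,362,.105),T(340,362,.06))
s=np.array([(.4264,.3065),(.4438,.2237),(.4598,.1427),(.4741,.0744)])
l=np.array([.11,.025,-.06,-.128]);A=np.polyfit(l,s,1);print('stand',A, 'yaw',np.degrees(np.arctan2(-A[0,0],A[0,1])), [A[0]*k+A[1] for k in l],np.linalg.norm(A[0]))
E
```

```text
[array([ 0.6714, -0.0041]), array([ 0.6591, -0.331 ]), array([ 0.529 , -0.3271]), array([ 0.5426, -0.0011])]
case [ 0.600525 -0.165825] -2.271684814596722 0.32670675689370127 0.12949596518810924
hinge [ 0.66547392 -0.16840147] bar pred [ 0.5016028  -0.16190084] bar seen [ 0.5028 -0.1122  0.046 ] [ 0.4999 -0.2141  0.046 ] [ 0.5017 -0.1628  0.046 ]
glue [0.6924 0.0603 0.125 ] vice back [ 0.4748 -0.1304  0.105 ] [ 0.4745 -0.1363  0.06  ]
stand [[-0.19900412  0.97242066]
 [ 0.4483882   0.19970957]] yaw 11.565779927468984 [array([0.42649774, 0.30667585]), array([0.44341309, 0.22402009]), array([0.46032844, 0.14136433]), array([0.47386072, 0.07523973])] 0.992574723016097
```

```bash
cat >> h.py <<'E'
def go(x,y,z,yaw=None,o=None):
    "tool-frame shift (mm) and az (deg) from the measured pose; yaw = world angle (deg) of the tool's closing axis y from +x"
    o=o or get_obs(); r=R.from_quat(o['ee_rot']); M=r.as_matrix()
    d=M.T@(np.array([x,y,z])-o['position'])*1000
    cur=np.degrees(np.arctan2(M[1,1],M[0,1])); 
    tilt=np.degrees(M.T@np.cross(M[:,2],[0,0,-1]))
    az=0 if yaw is None else -((yaw-cur+90)%180-90)
    print('at',o['position'].round(4),'yaw %.1f'%cur,'w %.3f'%o['grip_width'],'| shift',d.round(1),'az %.1f'%az,'tilt',tilt.round(1),'t %.1f'%o['clock'],'F',o['ft_force'].round(1))
E
python3 -c "
from h import *
go(.502,-.193,.16,-2.3)"
```

```text
at [0.4983 0.1764 0.3072] yaw -0.0 w 1.001 | shift [-369.3    3.9  147.4] az 2.3 tilt [-0.  0.  0.] t 1.0 F [ 1.2 -0.5 -0.3]
```

apply_moves([
  {"x": -36, "y": 0, "z": 12, "ax": 0, "ay": 0, "az": 0.5, "gripper": 0.65},
  {"x": -38, "y": 0, "z": 15, "ax": 0, "ay": 0, "az": 0.5, "gripper": 0.65},
  {"x": -38, "y": 0, "z": 15, "ax": 0, "ay": 0, "az": 0.5, "gripper": 0.65},
  {"x": -38, "y": 0, "z": 15, "ax": 0, "ay": 0, "az": 0.5, "gripper": 0.65},
  {"x": -38, "y": 0, "z": 15, "ax": 0, "ay": 0, "az": 0.3, "gripper": 0.65},
])

```text
clock: 1.43
position: [0.4943, -0.0144, 0.2349]
ee_rot: [0.722, 0.692, 0.0, 0.0]
ft_force: [1.2, 0.9, -0.2]
grip_width: 0.349
grasp_force: 0.0
```

apply_moves([
  {"x": -38, "y": 0, "z": 15, "ax": 0, "ay": 0, "az": 0, "gripper": 0.65},
  {"x": -38, "y": 0, "z": 15, "ax": 0, "ay": 0, "az": 0, "gripper": 0.65},
  {"x": -38, "y": 0, "z": 15, "ax": 0, "ay": 0, "az": 0, "gripper": 0.65},
  {"x": -38, "y": 0, "z": 15, "ax": 0, "ay": 0, "az": 0, "gripper": 0.65},
  {"x": 0, "y": 0, "z": 0, "ax": 0, "ay": 0, "az": 0, "gripper": 0.65},
])

```text
clock: 1.85
position: [0.485, -0.1722, 0.1727]
ee_rot: [0.725, 0.688, -0.002, -0.001]
ft_force: [-0.6, -0.5, 0.4]
grip_width: 0.35
grasp_force: 0.0
```

```bash
python3 -c "
from h import *
go(.502,-.193,.041,-2.3)"
```

```text
at [ 0.485  -0.1722  0.1727] yaw -3.0 w 0.350 | shift [-19.5  18.7 131.7] az -0.7 tilt [-0.2  0.2  0. ] t 1.9 F [-0.6 -0.5  0.4]
```

apply_moves([
  {"x": -19, "y": 19, "z": 0, "ax": 0, "ay": 0, "az": -0.7, "gripper": 0.65},
  {"x": 0, "y": 0, "z": 30, "ax": 0, "ay": 0, "az": 0, "gripper": 0.65},
  {"x": 0, "y": 0, "z": 30, "ax": 0, "ay": 0, "az": 0, "gripper": 0.65},
  {"x": 0, "y": 0, "z": 0, "ax": 0, "ay": 0, "az": 0, "gripper": 0.65},
])

```text
clock: 2.18
position: [0.5033, -0.1833, 0.1104]
ee_rot: [0.718, 0.696, -0.002, -0.003]
ft_force: [-1.7, 0.4, -1.5]
grip_width: 0.351
grasp_force: 0.0
```

```bash
python3 -c "
from h import *
go(.502,-.193,.041,-2.3)
s=snap('scene'); cv2.imwrite('pics/a1.png',cv2.resize(s['color'][100:240,240:440,::-1],None,fx=4,fy=4,interpolation=2))"
```

```text
at [ 0.5033 -0.1833  0.1104] yaw -1.8 w 0.351 | shift [-9.8 -0.4 69.4] az 0.5 tilt [-0.5 -0.1  0. ] t 2.2 F [-1.7  0.4 -1.5]
```

View pics/a1.png

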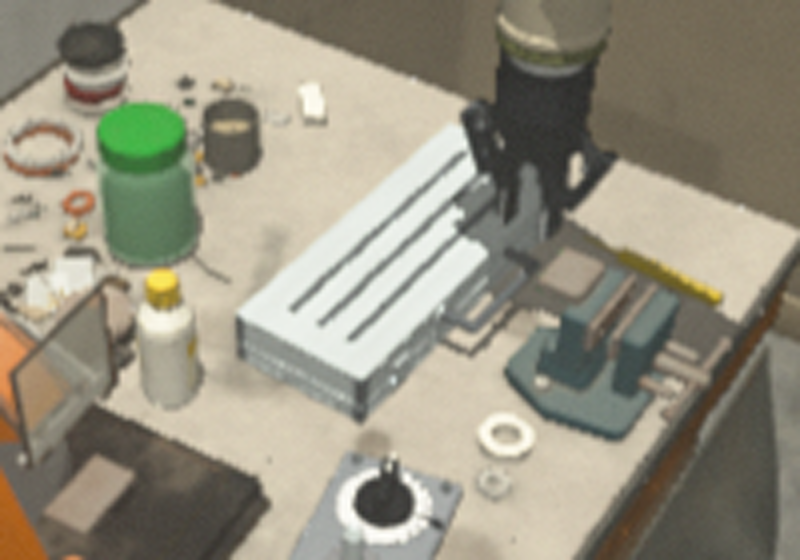

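apply_moves([
  {"x": -6, "y": -1, "z": 20, "ax": 0.3, "ay": 0, "az": 0.4, "gripper": 0.65},
  {"x": 0, "y": 0, "z": 20, "ax": 0, "ay": 0, "az": 0, "gripper": 0.65},
  {"x": 0, "y": 0, "z": 15, "ax": 0, "ay": 0, "az": 0, "gripper": 0.65},
  {"x": 0, "y": 0, "z": 12, "ax": 0, "ay": 0, "az": 0, "gripper": 0.65},
  {"x": 0, "y": 0, "z": 0, "ax": 0, "ay": 0, "az": 0, "gripper": 0.65},
])

```text
clock: 2.65
position: [0.5049, -0.1886, 0.0478]
ee_rot: [0.72, 0.694, -0.002, -0.003]
ft_force: [-1.3, -0.2, 0.2]
grip_width: 0.352
grasp_force: 0.0
```

```bash
python3 -c "
from h import *
go(.502,-.193,.041,-2.3)"
```

```text
at [ 0.5049 -0.1886  0.0478] yaw -2.0 w 0.352 | shift [-4.5 -2.7  6.8] az 0.3 tilt [-0.4 -0.  -0. ] t 2.6 F [-1.3 -0.2  0.2]
```

apply_moves([
  {"x": -3, "y": -3, "z": 7, "ax": 0.4, "ay": 0, "az": 0, "gripper": 0.65},
  {"x": 0, "y": 0, "z": 0, "ax": 0, "ay": 0, "az": 0, "gripper": 1},
  {"x": 0, "y": 0, "z": 0, "ax": 0, "ay": 0, "az": 0, "gripper": 1},
  {"x": 0, "y": 0, "z": 0, "ax": 0, "ay": 0, "az": 0, "gripper": 1},
], newtons=40)

```text
clock: 2.98
position: [0.502, -0.1919, 0.0423]
ee_rot: [0.72, 0.694, -0.005, -0.005]
ft_force: [-4.9, -0.6, 3.6]
grip_width: 0.094
grasp_force: 39.2
```

```bash
python3 -c "
from h import *
go(.502,-.193,.041,-2.3)
P=get_obs()['position'];h=np.array([.6655,.02]);
a,b=.164,.021
for t in np.linspace(0,1.68,15): print(round(t,2),np.diff([0]),((-a*np.cos(t)+b*np.sin(t)+a)*1000).round(1),((a*np.sin(t)+b*np.cos(t)-b)*1000).round(1))"
```

```text
at [ 0.502  -0.1919  0.0423] yaw -2.0 w 0.094 | shift [-1.1  0.1  1.3] az 0.3 tilt [-0.7  0.  -0. ] t 3.0 F [-4.9 -0.6  3.6]
0.0 [] 0.0 0.0
0.12 [] 3.7 19.5
0.24 [] 9.7 38.4
0.36 [] 17.9 56.4
0.48 [] 28.2 73.4
0.6 [] 40.5 88.9
0.72 [] 54.6 102.9
0.84 [] 70.2 115.1
0.96 [] 87.1 125.4
1.08 [] 105.2 133.5
1.2 [] 124.1 139.5
1.32 [] 143.6 143.1
1.44 [] 163.4 144.3
1.56 [] 183.2 143.2
1.68 [] 202.7 139.7
```

apply_moves([
  {"x": 0, "y": 3.7, "z": -19.5, "ax": 0, "ay": 0, "az": 0, "gripper": 1},
  {"x": 0, "y": 6, "z": -19, "ax": 0, "ay": 0, "az": 0, "gripper": 1},
  {"x": 0, "y": 8.2, "z": -18, "ax": 0, "ay": 0, "az": 0, "gripper": 1},
  {"x": 0, "y": 10.3, "z": -17, "ax": 0, "ay": 0, "az": 0, "gripper": 1},
  {"x": 0, "y": 12.3, "z": -15.5, "ax": 0, "ay": 0, "az": 0, "gripper": 1},
])

```text
clock: 3.4
position: [0.5404, -0.1934, 0.1311]
ee_rot: [0.72, 0.694, -0.007, -0.007]
ft_force: [-17.9, 1.4, 10.1]
grip_width: 0.093
grasp_force: 39.6
```

```bash
python3 -c "
from h import *
go(.5425,-.193,.131,-2.3)"
```

```text
at [ 0.5404 -0.1934  0.1311] yaw -2.1 w 0.093 | shift [0.5 2.1 0. ] az 0.2 tilt [-1.1 -0.   0. ] t 3.4 F [-17.9   1.4  10.1]
```

apply_moves([
  {"x": 0, "y": 12, "z": -15, "ax": 0.5, "ay": 0, "az": 0, "gripper": 1},
  {"x": 0, "y": 15.6, "z": -13, "ax": 0.5, "ay": 0, "az": 0, "gripper": 1},
  {"x": 0, "y": 17, "z": -10.5, "ax": 0, "ay": 0, "az": 0, "gripper": 1},
  {"x": 0, "y": 18, "z": -8.5, "ax": 0, "ay": 0, "az": 0, "gripper": 1},
  {"x": 0, "y": 19, "z": -6, "ax": 0, "ay": 0, "az": 0, "gripper": 1},
])

```text
clock: 3.82
position: [0.6276, -0.1968, 0.1841]
ee_rot: [0.72, 0.694, -0.01, -0.009]
ft_force: [-3.6, -1.2, 9.4]
grip_width: 0.094
grasp_force: 41.9
```

apply_moves([
  {"x": 0, "y": 19.5, "z": -4, "ax": 0, "ay": 0, "az": 0, "gripper": 1},
  {"x": 0, "y": 19.8, "z": -1.5, "ax": 0, "ay": 0, "az": 0, "gripper": 1},
  {"x": 0, "y": 19.8, "z": 1, "ax": 0, "ay": 0, "az": 0, "gripper": 1},
  {"x": 0, "y": 15, "z": 2, "ax": 0, "ay": 0, "az": 0, "gripper": 1},
  {"x": 0, "y": 0, "z": 0, "ax": 0, "ay": 0, "az": 0, "gripper": 1},
])

```text
clock: 4.23
position: [0.7038, -0.1995, 0.1826]
ee_rot: [0.719, 0.695, -0.01, -0.008]
ft_force: [1.6, -3.1, 6.2]
grip_width: 0.092
grasp_force: 43.0
```

```bash
python3 -c "
from h import *
go(.7,-.193,.182,-2.3)
s=snap('scene'); cv2.imwrite('pics/a2.png',cv2.resize(s['color'][80:240,240:440,::-1],None,fx=3,fy=3,interpolation=2))"
```

```text
at [ 0.7038 -0.1995  0.1826] yaw -2.0 w 0.092 | shift [ 6.4 -4.   0.7] az 0.3 tilt [-1.4  0.1 -0. ] t 4.2 F [ 1.6 -3.1  6.2]
```

View pics/a2.png

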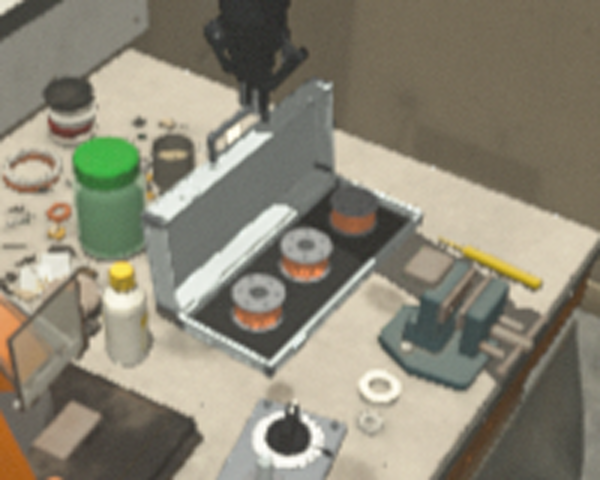

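apply_moves([
  {"x": 0, "y": 0, "z": 0, "ax": 0, "ay": 0, "az": 0, "gripper": 0.6},
  {"x": 0, "y": 0, "z": 0, "ax": 0, "ay": 0, "az": 0, "gripper": 0.6},
  {"x": 0, "y": 0, "z": -20, "ax": 0.7, "ay": 0, "az": 0, "gripper": 0.6},
  {"x": 0, "y": 0, "z": -35, "ax": 0.7, "ay": 0, "az": 0, "gripper": 0.6},
  {"x": 0, "y": 0, "z": -35, "ax": 0, "ay": 0, "az": 0, "gripper": 0.4},
])

```text
clock: 4.7
position: [0.7039, -0.1975, 0.271]
ee_rot: [0.719, 0.695, -0.02, -0.021]
ft_force: [1.3, -0.2, 1.3]
grip_width: 0.528
grasp_force: 0.0
```

apply_moves([
  {"x": 15, "y": -30, "z": -5, "ax": 0, "ay": 0, "az": 0, "gripper": 0.2},
  {"x": 20, "y": -30, "z": -5, "ax": 0, "ay": 0, "az": 0, "gripper": 0},
  {"x": 25, "y": -30, "z": -5, "ax": 0, "ay": 0, "az": 0, "gripper": 0},
  {"x": 25, "y": -30, "z": -5, "ax": 0, "ay": 0, "az": 0, "gripper": 0},
  {"x": 25, "y": -30, "z": -5, "ax": 0, "ay": 0, "az": 0, "gripper": 0},
])

```text
clock: 5.12
position: [0.5583, -0.0819, 0.3045]
ee_rot: [0.719, 0.695, -0.019, -0.02]
ft_force: [0.9, 0.6, -0.1]
grip_width: 0.999
grasp_force: 0.0
```

apply_moves([
  {"x": 30, "y": -25, "z": 0, "ax": 0, "ay": 0, "az": 0, "gripper": 0},
  {"x": 35, "y": -15, "z": 0, "ax": 0, "ay": 0, "az": 0, "gripper": 0},
  {"x": 38, "y": -8, "z": 0, "ax": 0, "ay": 0, "az": 0, "gripper": 0},
  {"x": 38, "y": 0, "z": 0, "ax": 0, "ay": 0, "az": 0, "gripper": 0},
  {"x": 38, "y": 0, "z": 0, "ax": 0, "ay": 0, "az": 0, "gripper": 0},
])

```text
clock: 5.53
position: [0.5175, 0.0991, 0.3077]
ee_rot: [0.719, 0.694, -0.018, -0.019]
ft_force: [-0.1, -0.0, 0.1]
grip_width: 0.996
grasp_force: 0.0
```

apply_moves([
  {"x": 38, "y": 0, "z": 0, "ax": 0, "ay": 0, "az": 0, "gripper": 0},
  {"x": 30, "y": 0, "z": 0, "ax": 0, "ay": 0, "az": 0, "gripper": 0},
  {"x": 0, "y": 0, "z": 0, "ax": 0, "ay": 0, "az": 0, "gripper": 0},
])

```text
clock: 5.78
position: [0.519, 0.1729, 0.3066]
ee_rot: [0.716, 0.698, -0.018, -0.021]
ft_force: [0.2, 0.3, 1.4]
grip_width: 0.996
grasp_force: 0.0
```

```bash
python3 -c "
from h import *
go(.4265,.3067,.2,11.6)
s=snap('top'); cv2.imwrite('pics/a3.png',cv2.resize(s['color'][130:230,320:480,::-1],None,fx=4,fy=4,interpolation=2))"
```

```text
at [0.519  0.1729 0.3066] yaw -1.4 w 0.996 | shift [131.1 -89.8 112.2] az -13.0 tilt [-3.2 -0.2  0. ] t 5.8 F [0.2 0.3 1.4]
```

View pics/a3.png

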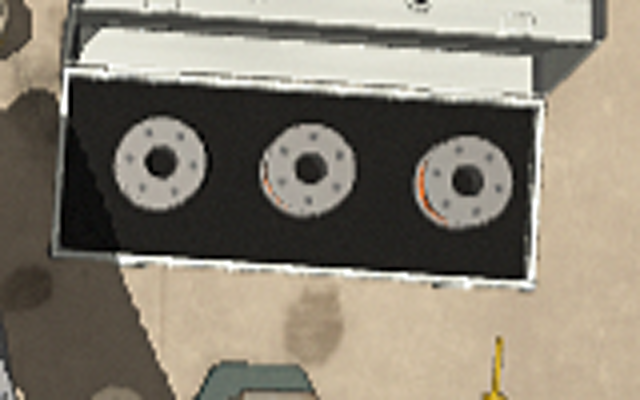

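```bash
python3 -c "
from h import *
c=camera('top')
T=lambda u,v,z:onz(c,320+u/4,130+v/4,z).round(4)
for u,v in((161,163),(308,170),(464,182)): print(T(u,v,.039))
for u,v in((72,78),(540,105),(528,278),(60,250)): print('in',T(u,v,.020))
h=cv2.HoughCircles(cv2.cvtColor(cv2.resize(c['color'][130:230,320:480],None,fx=4,fy=4,interpolation=2),7),3,1,80,param1=150,param2=20,minRadius=40,maxRadius=52)
print(h, [T(q[0],q[1],.039) for q in h[0]])
go(*T(161,163,.039)[:2],.12,-2.3)"
```

```text
[ 0.6057 -0.0695  0.039 ]
[ 0.6039 -0.1683  0.039 ]
[ 0.5989 -0.2731  0.039 ]
in [ 0.6637 -0.0089  0.02  ]
in [ 0.6547 -0.3283  0.02  ]
in [ 0.5365 -0.3222  0.02  ]
in [ 0.5461 -0.004   0.02  ]
[[[310.5 168.5  44.6]
  [465.5 180.5  45.9]
  [161.5 161.5  44.6]]] [array([ 0.6049, -0.1699,  0.039 ]), array([ 0.5999, -0.2741,  0.039 ]), array([ 0.6067, -0.0699,  0.039 ])]
at [0.5203 0.1666 0.3067] yaw -1.8 w 1.002 | shift [-233.3  102.9  181.4] az 0.5 tilt [-3.1 -0.   0. ] t 5.9 F [ 0.1 -0.6  0.6]
```

apply_moves([
  {"x": 0, "y": 0, "z": 0, "ax": -3.1, "ay": 0, "az": -4, "gripper": 0},
  {"x": 0, "y": 0, "z": 0, "ax": 0, "ay": 0, "az": -7, "gripper": 0},
  {"x": 0, "y": 0, "z": 0, "ax": 0, "ay": 0, "az": -7, "gripper": 0},
  {"x": 0, "y": 0, "z": 0, "ax": 0, "ay": 0, "az": -7, "gripper": 0},
  {"x": 0, "y": 0, "z": 0, "ax": 0, "ay": 0, "az": -7, "gripper": 0},
])

```text
clock: 6.3
position: [0.521, 0.1635, 0.307]
ee_rot: [0.498, 0.867, 0.001, -0.0]
ft_force: [0.8, -0.8, -0.6]
grip_width: 1.001
grasp_force: 0.0
```

apply_moves([
  {"x": 0, "y": 0, "z": 0, "ax": 0, "ay": 0, "az": -7, "gripper": 0},
  {"x": 0, "y": 0, "z": 0, "ax": 0, "ay": 0, "az": -7, "gripper": 0},
  {"x": 0, "y": 0, "z": 0, "ax": 0, "ay": 0, "az": -7, "gripper": 0},
  {"x": 0, "y": 0, "z": 0, "ax": 0, "ay": 0, "az": -7, "gripper": 0},
  {"x": 0, "y": 0, "z": 0, "ax": 0, "ay": 0, "az": -7, "gripper": 0},
])

```text
clock: 6.72
position: [0.5211, 0.1635, 0.307]
ee_rot: [0.215, 0.977, 0.001, 0.0]
ft_force: [-0.6, 0.0, -0.6]
grip_width: 1.001
grasp_force: 0.0
```

apply_moves([
  {"x": 0, "y": -20, "z": 10, "ax": 0, "ay": 0, "az": -7, "gripper": 0},
  {"x": 0, "y": -25, "z": 10, "ax": 0, "ay": 0, "az": -7, "gripper": 0},
  {"x": 0, "y": -30, "z": 15, "ax": 0, "ay": 0, "az": -7, "gripper": 0},
  {"x": 0, "y": -30, "z": 15, "ax": 0, "ay": 0, "az": 0, "gripper": 0},
  {"x": 0, "y": -30, "z": 15, "ax": 0, "ay": 0, "az": 0, "gripper": 0},
])

```text
clock: 7.13
position: [0.4942, 0.0313, 0.2413]
ee_rot: [0.035, 0.999, 0.001, 0.0]
ft_force: [0.4, -0.7, 0.1]
grip_width: 1.001
grasp_force: 0.0
```

apply_moves([
  {"x": -10, "y": -30, "z": 20, "ax": 0, "ay": 0, "az": 0, "gripper": 0},
  {"x": -20, "y": -30, "z": 20, "ax": 0, "ay": 0, "az": 0, "gripper": 0},
  {"x": -20, "y": -30, "z": 20, "ax": 0, "ay": 0, "az": 0, "gripper": 0},
  {"x": -20, "y": -10, "z": 20, "ax": 0, "ay": 0, "az": 0, "gripper": 0},
  {"x": 0, "y": 0, "z": 0, "ax": 0, "ay": 0, "az": 0, "gripper": 0},
])

```text
clock: 7.55
position: [0.5571, -0.076, 0.1571]
ee_rot: [0.038, 0.999, 0.0, -0.003]
ft_force: [-0.8, -0.3, 0.2]
grip_width: 1.0
grasp_force: 0.0
```

```bash
python3 -c "
from h import *
go(.6062,-.0697,.08,87.7)
print(get_obs()['joint_pos'].round(2))"
```

```text
at [ 0.5571 -0.076   0.1571] yaw 85.6 w 1.000 | shift [-48.9  10.   76.9] az -2.1 tilt [-0.  -0.3  0. ] t 7.5 F [-0.8 -0.3  0.2]
[ 0.09  0.26 -0.04  1.73  0.01  1.15  1.54]
```

apply_moves([
  {"x": -30, "y": 5, "z": 0, "ax": 0, "ay": -0.3, "az": -2, "gripper": 0.05},
  {"x": -19, "y": 5, "z": 15, "ax": 0, "ay": 0, "az": 0, "gripper": 0.05},
  {"x": 0, "y": 0, "z": 30, "ax": 0, "ay": 0, "az": 0, "gripper": 0.05},
  {"x": 0, "y": 0, "z": 30, "ax": 0, "ay": 0, "az": 0, "gripper": 0.05},
  {"x": 0, "y": 0, "z": 0, "ax": 0, "ay": 0, "az": 0, "gripper": 0.05},
])

```text
clock: 7.97
position: [0.6038, -0.0635, 0.0813]
ee_rot: [0.018, 1.0, 0.001, -0.002]
ft_force: [-1.2, 0.3, -1.3]
grip_width: 0.952
grasp_force: 0.0
```

```bash
python3 -c "
from h import *
go(.6062,-.0697,.02,87.7)
s=snap('scene'); cv2.imwrite('pics/a4.png',cv2.resize(s['color'][100:220,250:400,::-1],None,fx=4,fy=4,interpolation=2))"
```

```text
at [ 0.6038 -0.0635  0.0813] yaw 88.0 w 0.952 | shift [-2.8 -6.2 61.2] az 0.3 tilt [ 0.1 -0.2  0. ] t 8.0 F [-1.2  0.3 -1.3]
```

View pics/a4.png

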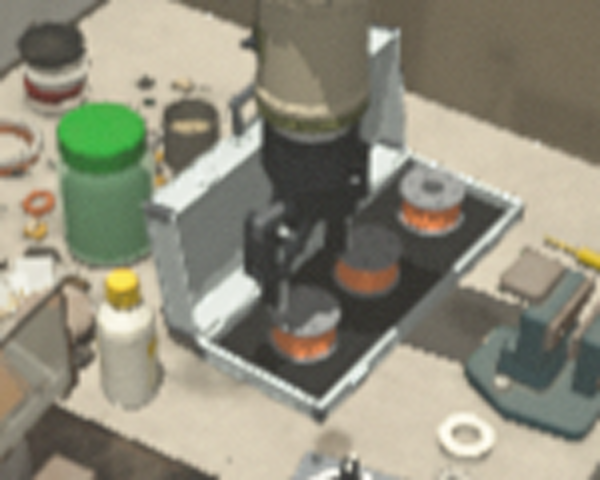

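apply_moves([
  {"x": -3, "y": -6, "z": 0, "ax": 0, "ay": 0, "az": 0, "gripper": 0.05},
  {"x": 0, "y": 0, "z": 20, "ax": 0, "ay": 0, "az": 0, "gripper": 0.05},
  {"x": 0, "y": 0, "z": 20, "ax": 0, "ay": 0, "az": 0, "gripper": 0.05},
  {"x": 0, "y": 0, "z": 16, "ax": 0, "ay": 0, "az": 0, "gripper": 0.05},
  {"x": 0, "y": 0, "z": 0, "ax": 0, "ay": 0, "az": 0, "gripper": 0.05},
])

```text
clock: 8.43
position: [0.6102, -0.0698, 0.0301]
ee_rot: [0.018, 1.0, 0.001, 0.002]
ft_force: [-1.1, -0.1, -0.5]
grip_width: 0.95
grasp_force: 0.0
```

```bash
python3 -c "
from h import *
go(.6062,-.0697,.02,87.7)"
```

```text
at [ 0.6102 -0.0698  0.0301] yaw 88.0 w 0.950 | shift [ 4.  -0.  10.1] az 0.3 tilt [ 0.1  0.2 -0. ] t 8.4 F [-1.1 -0.1 -0.5]
```

apply_moves([
  {"x": 3, "y": 0, "z": 7, "ax": 0, "ay": 0, "az": 0, "gripper": 0.05},
  {"x": 0, "y": 0, "z": 0, "ax": 0, "ay": 0, "az": 0, "gripper": 0.05},
  {"x": 0, "y": 0, "z": 0, "ax": 0, "ay": 0, "az": 0, "gripper": 1},
  {"x": 0, "y": 0, "z": 0, "ax": 0, "ay": 0, "az": 0, "gripper": 1},
  {"x": 0, "y": 0, "z": 0, "ax": 0, "ay": 0, "az": 0, "gripper": 1},
], newtons=80)

```text
clock: 8.85
position: [0.609, -0.069, 0.0257]
ee_rot: [0.018, 1.0, 0.001, 0.004]
ft_force: [-3.0, 0.5, 10.8]
grip_width: 0.665
grasp_force: 86.2
```

```bash
python3 -c "
from h import *
go(.6062,-.0697,.13,87.7)
go(.4603,.1414,.13,11.6)"
```

```text
at [ 0.609  -0.069   0.0257] yaw 88.0 w 0.665 | shift [   1.9   -0.6 -104.4] az 0.3 tilt [ 0.1  0.5 -0. ] t 8.8 F [-3.   0.5 10.8]
at [ 0.609  -0.069   0.0257] yaw 88.0 w 0.665 | shift [ 155.2  205.2 -105.2] az 76.4 tilt [ 0.1  0.5 -0. ] t 8.8 F [-3.   0.5 10.8]
```

apply_moves([
  {"x": 0, "y": 0, "z": -15, "ax": 0, "ay": 0, "az": 0, "gripper": 1},
  {"x": 0, "y": 0, "z": -30, "ax": 0, "ay": 0, "az": 0, "gripper": 1},
  {"x": 0, "y": 0, "z": -35, "ax": 0, "ay": 0, "az": 0, "gripper": 1},
  {"x": 0, "y": 0, "z": -35, "ax": 0, "ay": 0, "az": 0, "gripper": 1},
  {"x": 0, "y": 0, "z": 0, "ax": 0, "ay": 0, "az": 0, "gripper": 1},
])

```text
clock: 9.27
position: [0.6109, -0.0694, 0.1468]
ee_rot: [0.018, 1.0, 0.001, 0.008]
ft_force: [1.4, -0.3, -1.1]
grip_width: 0.667
grasp_force: 86.3
```

apply_moves([
  {"x": 30, "y": 25, "z": 0, "ax": 0, "ay": 0, "az": 0, "gripper": 1},
  {"x": 30, "y": 30, "z": 0, "ax": 0, "ay": 0, "az": 0, "gripper": 1},
  {"x": 30, "y": 30, "z": 0, "ax": 0, "ay": 0, "az": 0, "gripper": 1},
  {"x": 25, "y": 30, "z": 0, "ax": 0, "ay": 0, "az": 0, "gripper": 1},
  {"x": 25, "y": 30, "z": 0, "ax": 0, "ay": 0, "az": 0, "gripper": 1},
])

```text
clock: 9.68
position: [0.4719, 0.0807, 0.1384]
ee_rot: [0.018, 1.0, 0.001, 0.003]
ft_force: [1.0, 1.1, -1.6]
grip_width: 0.665
grasp_force: 86.1
```

apply_moves([
  {"x": 15, "y": 30, "z": 0, "ax": 0, "ay": 0, "az": 0, "gripper": 1},
  {"x": 0, "y": 30, "z": 0, "ax": 0, "ay": 0, "az": 6, "gripper": 1},
  {"x": 0, "y": 0, "z": 0, "ax": 0, "ay": 0, "az": 7, "gripper": 1},
  {"x": 0, "y": 0, "z": 0, "ax": 0, "ay": 0, "az": 7, "gripper": 1},
  {"x": 0, "y": 0, "z": 0, "ax": 0, "ay": 0, "az": 7, "gripper": 1},
])

```text
clock: 10.1
position: [0.4604, 0.1407, 0.1384]
ee_rot: [0.253, 0.968, 0.002, 0.003]
ft_force: [0.3, -0.6, -2.7]
grip_width: 0.668
grasp_force: 86.2
```

apply_moves([
  {"x": 0, "y": 0, "z": 0, "ax": 0, "ay": 0, "az": 7, "gripper": 1},
  {"x": 0, "y": 0, "z": 0, "ax": 0, "ay": 0, "az": 7, "gripper": 1},
  {"x": 0, "y": 0, "z": 0, "ax": 0, "ay": 0, "az": 7, "gripper": 1},
  {"x": 0, "y": 0, "z": 0, "ax": 0, "ay": 0, "az": 7, "gripper": 1},
  {"x": 0, "y": 0, "z": 0, "ax": 0, "ay": 0, "az": 7, "gripper": 1},
])

```text
clock: 10.52
position: [0.4605, 0.1401, 0.1384]
ee_rot: [0.532, 0.846, 0.002, 0.002]
ft_force: [-0.1, -0.7, -3.1]
grip_width: 0.662
grasp_force: 86.2
```

apply_moves([
  {"x": 0, "y": 0, "z": 0, "ax": 0, "ay": 0, "az": 7, "gripper": 1},
  {"x": 0, "y": 0, "z": 0, "ax": 0, "ay": 0, "az": 7, "gripper": 1},
  {"x": 0, "y": 0, "z": 0, "ax": 0, "ay": 0, "az": 0, "gripper": 1},
  {"x": 0, "y": 0, "z": 0, "ax": 0, "ay": 0, "az": 0, "gripper": 1},
])

```text
clock: 10.85
position: [0.4605, 0.1401, 0.1383]
ee_rot: [0.628, 0.778, 0.002, 0.002]
ft_force: [-0.7, -0.7, -2.4]
grip_width: 0.665
grasp_force: 86.2
```

```bash
python3 -c "
from h import *
go(.4603,.1414,.11,11.6)
o=get_obs();print(o['grasp_force'])
s=snap('scene','b1.png'); cv2.imwrite('pics/b1c.png',cv2.resize(s['color'][180:310,270:380,::-1],None,fx=4,fy=4,interpolation=2))"
```

```text
at [0.4605 0.1401 0.1383] yaw 12.2 w 0.665 | shift [ 1.3 -0.1 28.3] az 0.6 tilt [ 0.3 -0.   0. ] t 10.8 F [-0.7 -0.7 -2.4]
86.19702994823456
```

View pics/b1c.png

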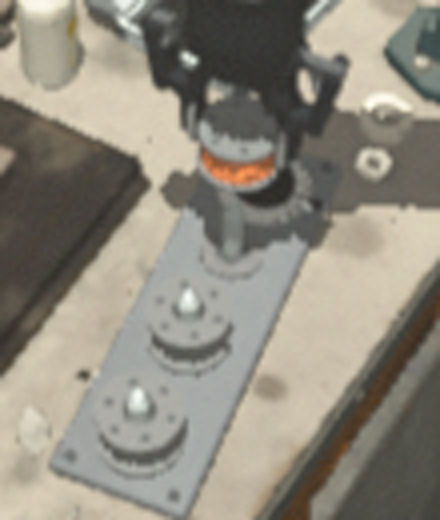

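apply_moves([
  {"x": -0.7, "y": 0, "z": 25, "ax": 0.3, "ay": 0, "az": 0.6, "gripper": 1},
  {"x": 0, "y": 0, "z": 20, "ax": 0, "ay": 0, "az": 0, "gripper": 1},
  {"x": 0, "y": 0, "z": 0, "ax": 0, "ay": 0, "az": 0, "gripper": 1},
  {"x": 0, "y": 0, "z": 5, "ax": 0, "ay": 0, "az": 0, "gripper": 1},
  {"x": 0, "y": 0, "z": 5, "ax": 0, "ay": 0, "az": 0, "gripper": 1},
])

```text
clock: 11.32
position: [0.4615, 0.1397, 0.0839]
ee_rot: [0.633, 0.774, 0.001, 0.0]
ft_force: [1.1, -0.1, -0.9]
grip_width: 0.661
grasp_force: 86.3
```

```bash
python3 -c "
from h import *
go(.4603,.1400,.0387,11.6)"
```

```text
at [0.4615 0.1397 0.0839] yaw 11.5 w 0.661 | shift [ 0.5 -1.2 45.1] az -0.1 tilt [ 0.1 -0.  -0. ] t 11.3 F [ 1.1 -0.1 -0.9]
```

Spool bottom is about 6 mm onto the taper with no contact force; go on down.

apply_moves([
  {"x": 0, "y": -1, "z": 8, "ax": 0, "ay": 0, "az": 0, "gripper": 1},
  {"x": 0, "y": 0, "z": 8, "ax": 0, "ay": 0, "az": 0, "gripper": 1},
  {"x": 0, "y": 0, "z": 8, "ax": 0, "ay": 0, "az": 0, "gripper": 1},
])

```text
clock: 11.57
position: [0.4611, 0.1412, 0.0599]
ee_rot: [0.633, 0.774, 0.003, 0.0]
ft_force: [0.2, 6.0, 2.1]
grip_width: 0.665
grasp_force: 86.9
```

```bash
python3 -c "
from h import *
go(.4603,.1400,.0387,11.6)"
```

```text
at [0.4611 0.1412 0.0599] yaw 11.5 w 0.665 | shift [-1.1 -1.1 21.2] az -0.1 tilt [ 0.3 -0.1  0. ] t 11.6 F [0.2 6.  2.1]
```

apply_moves([
  {"x": 1, "y": 0, "z": 7, "ax": 0, "ay": 0, "az": 0, "gripper": 1},
  {"x": 0, "y": 0, "z": 7, "ax": 0, "ay": 0, "az": 0, "gripper": 1},
  {"x": 0, "y": 0, "z": 4, "ax": 0, "ay": 0, "az": 0, "gripper": 1},
  {"x": 0, "y": 0, "z": 0, "ax": 0, "ay": 0, "az": 0, "gripper": 1},
])

```text
clock: 11.9
position: [0.46, 0.1415, 0.0405]
ee_rot: [0.633, 0.774, 0.001, -0.0]
ft_force: [4.0, 8.8, -8.3]
grip_width: 0.667
grasp_force: 86.3
```

```bash
python3 -c "
from h import *
go(.4603,.1400,.0387,11.6)"
```

```text
at [0.46   0.1415 0.0405] yaw 11.5 w 0.667 | shift [-1.5  0.   1.8] az -0.1 tilt [ 0.1 -0.1  0. ] t 11.9 F [ 4.   8.8 -8.3]
```

apply_moves([
  {"x": 0.5, "y": 0, "z": 2, "ax": 0, "ay": 0, "az": 0, "gripper": 1},
  {"x": 0, "y": 0, "z": 0, "ax": 0, "ay": 0, "az": 0, "gripper": 0},
  {"x": 0, "y": 0, "z": 0, "ax": 0, "ay": 0, "az": 0, "gripper": 0},
  {"x": 0, "y": 0, "z": 0, "ax": 0, "ay": 0, "az": 0, "gripper": 0},
  {"x": 0, "y": 0, "z": -15, "ax": 0, "ay": 0, "az": 0, "gripper": 0},
])

```text
clock: 12.32
position: [0.4578, 0.1396, 0.052]
ee_rot: [0.634, 0.774, -0.002, -0.001]
ft_force: [-0.6, 0.8, 0.5]
grip_width: 0.994
grasp_force: 0.0
```

apply_moves([
  {"x": 0, "y": 0, "z": -30, "ax": 0, "ay": 0, "az": 0, "gripper": 0},
  {"x": 0, "y": 0, "z": -30, "ax": 0, "ay": 0, "az": 0, "gripper": 0},
  {"x": 28, "y": 0, "z": -10, "ax": 0, "ay": 0, "az": 0, "gripper": 0},
  {"x": 28, "y": 0, "z": 0, "ax": 0, "ay": 0, "az": 0, "gripper": 0},
  {"x": 28, "y": 0, "z": 0, "ax": 0, "ay": 0, "az": 0, "gripper": 0},
])

```text
clock: 12.73
position: [0.4434, 0.2236, 0.1254]
ee_rot: [0.634, 0.773, 0.001, 0.001]
ft_force: [0.8, 0.2, -0.4]
grip_width: 1.003
grasp_force: 0.0
```

```bash
python3 -c "
from h import *
go(.4434,.2240,.029,11.6)
s=snap('scene','b2.png'); cv2.imwrite('pics/b2c.png',cv2.resize(s['color'][180:310,270:380,::-1],None,fx=4,fy=4,interpolation=2))"
```

```text
at [0.4434 0.2236 0.1254] yaw 11.3 w 1.003 | shift [ 0.4 -0.2 96.4] az -0.3 tilt [ 0.2 -0.   0. ] t 12.7 F [ 0.8  0.2 -0.4]
```

View pics/b2c.png

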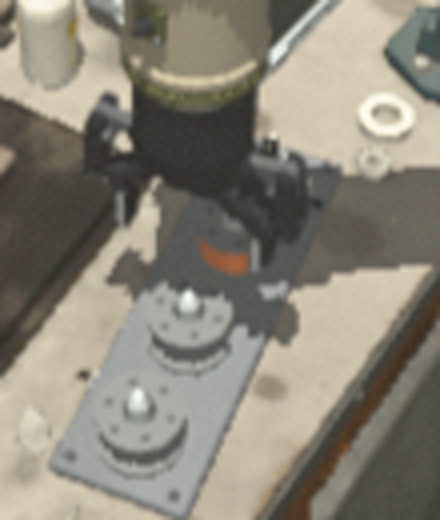

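apply_moves([
  {"x": 0, "y": 0, "z": 30, "ax": 0, "ay": 0, "az": 0, "gripper": 0},
  {"x": 0, "y": 0, "z": 25, "ax": 0, "ay": 0, "az": 0, "gripper": 0},
  {"x": 0, "y": 0, "z": 20, "ax": 0, "ay": 0, "az": 0, "gripper": 0},
  {"x": 0, "y": 0, "z": 14, "ax": 0, "ay": 0, "az": 0, "gripper": 0},
  {"x": 0, "y": 0, "z": 0, "ax": 0, "ay": 0, "az": 0, "gripper": 0},
])

```text
clock: 13.2
position: [0.4411, 0.2216, 0.0323]
ee_rot: [0.633, 0.774, -0.002, -0.001]
ft_force: [-0.6, 0.1, -0.3]
grip_width: 1.003
grasp_force: 0.0
```

```bash
python3 -c "
from h import *
go(.4434,.2240,.034,11.6)"
```

```text
at [0.4411 0.2216 0.0323] yaw 11.4 w 1.003 | shift [ 1.9  2.7 -1.8] az -0.2 tilt [-0.3  0.1  0. ] t 13.2 F [-0.6  0.1 -0.3]
```

apply_moves([
  {"x": 2, "y": 2.5, "z": 3, "ax": 0, "ay": 0, "az": 0, "gripper": 0},
  {"x": 0, "y": 0, "z": 0, "ax": 0, "ay": 0, "az": 0, "gripper": 0},
  {"x": 0, "y": 0, "z": 0, "ax": 0, "ay": 0, "az": 0, "gripper": 1},
  {"x": 0, "y": 0, "z": 0, "ax": 0, "ay": 0, "az": 0, "gripper": 1},
  {"x": 0, "y": 0, "z": 0, "ax": 0, "ay": 0, "az": 0, "gripper": 1},
], newtons=50)

```text
clock: 13.62
position: [0.4456, 0.2259, 0.0335]
ee_rot: [0.633, 0.774, 0.001, 0.0]
ft_force: [-1.3, -0.9, 5.6]
grip_width: 0.686
grasp_force: 52.1
```

```bash
python3 -c "
from h import *
go(.4434,.2240,.034,11.6)
go(.6062,-.0697,.13,87.7)
"
```

```text
at [0.4456 0.2259 0.0335] yaw 11.4 w 0.686 | shift [-1.4 -2.5 -0.5] az -0.2 tilt [ 0.1 -0.  -0. ] t 13.6 F [-1.3 -0.9  5.6]
at [0.4456 0.2259 0.0335] yaw 11.4 w 0.686 | shift [-321.4   99.3  -96.6] az -76.3 tilt [ 0.1 -0.  -0. ] t 13.6 F [-1.3 -0.9  5.6]
```

apply_moves([
  {"x": 0, "y": 0, "z": -25, "ax": 0, "ay": 0, "az": 0, "gripper": 1},
  {"x": 0, "y": 0, "z": -30, "ax": 0, "ay": 0, "az": 0, "gripper": 1},
  {"x": 0, "y": 0, "z": -35, "ax": 0, "ay": 0, "az": 0, "gripper": 1},
  {"x": 0, "y": 0, "z": -20, "ax": 0, "ay": 0, "az": -6, "gripper": 1},
  {"x": 0, "y": 0, "z": 0, "ax": 0, "ay": 0, "az": -7, "gripper": 1},
])

```text
clock: 14.03
position: [0.4472, 0.2269, 0.1475]
ee_rot: [0.54, 0.842, 0.004, 0.002]
ft_force: [0.4, 0.2, -0.8]
grip_width: 0.689
grasp_force: 54.0
```

apply_moves([
  {"x": 0, "y": 0, "z": 0, "ax": 0, "ay": 0, "az": -7, "gripper": 1},
  {"x": 0, "y": 0, "z": 0, "ax": 0, "ay": 0, "az": -7, "gripper": 1},
  {"x": 0, "y": 0, "z": 0, "ax": 0, "ay": 0, "az": -7, "gripper": 1},
  {"x": 0, "y": 0, "z": 0, "ax": 0, "ay": 0, "az": -7, "gripper": 1},
  {"x": 0, "y": 0, "z": 0, "ax": 0, "ay": 0, "az": -7, "gripper": 1},
])

```text
clock: 14.45
position: [0.445, 0.2255, 0.1426]
ee_rot: [0.261, 0.965, 0.0, 0.0]
ft_force: [-0.5, 0.2, -1.1]
grip_width: 0.686
grasp_force: 54.0
```

apply_moves([
  {"x": 0, "y": 0, "z": 0, "ax": 0, "ay": 0, "az": -7, "gripper": 1},
  {"x": 0, "y": 0, "z": 0, "ax": 0, "ay": 0, "az": -7, "gripper": 1},
  {"x": 0, "y": -25, "z": 0, "ax": 0, "ay": 0, "az": -7, "gripper": 1},
  {"x": 0, "y": -30, "z": 0, "ax": 0, "ay": 0, "az": -7, "gripper": 1},
  {"x": 0, "y": -30, "z": 0, "ax": 0, "ay": 0, "az": 0, "gripper": 1},
])

```text
clock: 14.87
position: [0.4306, 0.1416, 0.1424]
ee_rot: [0.018, 1.0, 0.0, 0.0]
ft_force: [1.4, 0.0, 0.1]
grip_width: 0.685
grasp_force: 54.1
```

apply_moves([
  {"x": -10, "y": -30, "z": 0, "ax": 0, "ay": 0, "az": 0, "gripper": 1},
  {"x": -20, "y": -30, "z": 0, "ax": 0, "ay": 0, "az": 0, "gripper": 1},
  {"x": -25, "y": -30, "z": 0, "ax": 0, "ay": 0, "az": 0, "gripper": 1},
  {"x": -25, "y": -30, "z": 0, "ax": 0, "ay": 0, "az": 0, "gripper": 1},
  {"x": -25, "y": -30, "z": 0, "ax": 0, "ay": 0, "az": 0, "gripper": 1},
])

```text
clock: 15.28
position: [0.5304, -0.0144, 0.1428]
ee_rot: [0.023, 1.0, 0.0, 0.001]
ft_force: [0.8, 0.9, -0.6]
grip_width: 0.685
grasp_force: 54.1
```

apply_moves([
  {"x": -25, "y": -30, "z": 0, "ax": 0, "ay": 0, "az": 0, "gripper": 1},
  {"x": -15, "y": -15, "z": 0, "ax": 0, "ay": 0, "az": 0, "gripper": 1},
  {"x": 0, "y": 0, "z": 0, "ax": 0, "ay": 0, "az": 0, "gripper": 1},
])

```text
clock: 15.53
position: [0.5693, -0.0646, 0.1422]
ee_rot: [0.026, 1.0, -0.001, 0.001]
ft_force: [-1.1, 0.6, -1.0]
grip_width: 0.69
grasp_force: 54.1
```

```bash
python3 -c "
from h import *
go(.6062,-.0690,.0205,87.7); print(get_obs()['grasp_force'])
"
```

```text
at [ 0.5693 -0.0646  0.1422] yaw 87.1 w 0.690 | shift [-36.9  -2.3 121.8] az -0.6 tilt [-0.1  0.1 -0. ] t 15.5 F [-1.1  0.6 -1. ]
54.077995866537094
```

apply_moves([
  {"x": -20, "y": -2, "z": 0, "ax": 0, "ay": 0, "az": -0.5, "gripper": 1},
  {"x": -15, "y": 0, "z": 15, "ax": 0, "ay": 0, "az": 0, "gripper": 1},
  {"x": 0, "y": 0, "z": 30, "ax": 0, "ay": 0, "az": 0, "gripper": 1},
  {"x": 0, "y": 0, "z": 30, "ax": 0, "ay": 0, "az": 0, "gripper": 1},
  {"x": 0, "y": 0, "z": 0, "ax": 0, "ay": 0, "az": 0, "gripper": 1},
])

```text
clock: 15.95
position: [0.5986, -0.062, 0.0616]
ee_rot: [0.018, 1.0, 0.001, -0.004]
ft_force: [-1.5, 0.9, -1.6]
grip_width: 0.684
grasp_force: 54.1
```

```bash
python3 -c "
from h import *
go(.6062,-.0690,.0205,87.7); print(get_obs()['grasp_force'])
"
```

```text
at [ 0.5986 -0.062   0.0616] yaw 87.9 w 0.684 | shift [-8.2 -6.7 41. ] az 0.2 tilt [ 0.1 -0.5 -0. ] t 15.9 F [-1.5  0.9 -1.6]
54.1307720169425
```

apply_moves([
  {"x": -6, "y": -6, "z": 15, "ax": 0, "ay": 0, "az": 0, "gripper": 1},
  {"x": 0, "y": 0, "z": 14, "ax": 0, "ay": 0, "az": 0, "gripper": 1},
  {"x": 0, "y": 0, "z": 6, "ax": 0, "ay": 0, "az": 0, "gripper": 1},
  {"x": 0, "y": 0, "z": 3, "ax": 0, "ay": 0, "az": 0, "gripper": 1},
  {"x": 0, "y": 0, "z": 0, "ax": 0, "ay": 0, "az": 0, "gripper": 1},
])

```text
clock: 16.37
position: [0.6081, -0.0686, 0.0296]
ee_rot: [0.018, 1.0, 0.0, 0.0]
ft_force: [-0.7, -0.0, -0.7]
grip_width: 0.685
grasp_force: 54.2
```

apply_moves([
  {"x": 0, "y": 0, "z": 0, "ax": 0, "ay": 0, "az": 0, "gripper": 0.05},
  {"x": 0, "y": 0, "z": 0, "ax": 0, "ay": 0, "az": 0, "gripper": 0.05},
  {"x": 0, "y": 0, "z": 0, "ax": 0, "ay": 0, "az": 0, "gripper": 0.05},
  {"x": 0, "y": 0, "z": -30, "ax": 0, "ay": 0, "az": 0, "gripper": 0.05},
  {"x": 0, "y": 0, "z": -35, "ax": 0, "ay": 0, "az": 0, "gripper": 0.05},
])

```text
clock: 16.78
position: [0.6062, -0.0688, 0.0927]
ee_rot: [0.018, 1.0, 0.0, -0.002]
ft_force: [0.1, -0.6, 0.8]
grip_width: 0.951
grasp_force: 0.0
```

apply_moves([
  {"x": 0, "y": -25, "z": -10, "ax": 0, "ay": 0, "az": 0, "gripper": 0.05},
  {"x": 0, "y": -30, "z": 0, "ax": 0, "ay": 0, "az": 0, "gripper": 0.05},
  {"x": 0, "y": -30, "z": 0, "ax": 0, "ay": 0, "az": 0, "gripper": 0.05},
  {"x": 0, "y": -15, "z": 0, "ax": 0, "ay": 0, "az": 0, "gripper": 0.05},
  {"x": 0, "y": 0, "z": 0, "ax": 0, "ay": 0, "az": 0, "gripper": 0.05},
])

```text
clock: 17.2
position: [0.6036, -0.1744, 0.1046]
ee_rot: [0.021, 1.0, -0.001, 0.0]
ft_force: [-0.4, -1.2, -0.3]
grip_width: 0.952
grasp_force: 0.0
```

```bash
python3 -c "
from h import *
go(.6044,-.169,.022,87.7)
c=camera('top')
h=cv2.HoughCircles(cv2.cvtColor(cv2.resize(c['color'][130:230,320:480],None,fx=4,fy=4,interpolation=2),7),3,1,80,param1=150,param2=20,minRadius=40,maxRadius=52)
T=lambda u,v,z:onz(c,320+u/4,130+v/4,z).round(4)
print([T(q[0],q[1],.039) for q in h[0]] if h is not None else None)
"
```

```text
at [ 0.6036 -0.1744  0.1046] yaw 87.6 w 0.952 | shift [-0.5  5.6 82.6] az -0.1 tilt [-0.1  0.   0. ] t 17.2 F [-0.4 -1.2 -0.3]
[array([ 0.6054, -0.0712,  0.039 ]), array([ 0.6035, -0.1686,  0.039 ])]
```

apply_moves([
  {"x": 0, "y": 5, "z": 0, "ax": 0, "ay": 0, "az": 0, "gripper": 0.05},
  {"x": 0, "y": 0, "z": 25, "ax": 0, "ay": 0, "az": 0, "gripper": 0.05},
  {"x": 0, "y": 0, "z": 25, "ax": 0, "ay": 0, "az": 0, "gripper": 0.05},
  {"x": 0, "y": 0, "z": 22, "ax": 0, "ay": 0, "az": 0, "gripper": 0.05},
  {"x": 0, "y": 0, "z": 0, "ax": 0, "ay": 0, "az": 0, "gripper": 0.05},
])

```text
clock: 17.67
position: [0.6021, -0.1607, 0.0275]
ee_rot: [0.017, 1.0, 0.001, -0.003]
ft_force: [-0.8, 0.0, -0.4]
grip_width: 0.951
grasp_force: 0.0
```

```bash
python3 -c "
from h import *
go(.604,-.169,.0225,87.7)"
```

```text
at [ 0.6021 -0.1607  0.0275] yaw 88.1 w 0.951 | shift [-2.2 -8.2  5. ] az 0.4 tilt [ 0.2 -0.4  0. ] t 17.7 F [-0.8  0.  -0.4]
```

apply_moves([
  {"x": -1.5, "y": -7.5, "z": 0, "ax": 0, "ay": 0, "az": 0, "gripper": 0.05},
  {"x": 0, "y": 0, "z": 4, "ax": 0, "ay": 0, "az": 0, "gripper": 0.05},
  {"x": 0, "y": 0, "z": 0, "ax": 0, "ay": 0, "az": 0, "gripper": 0.05},
])

```text
clock: 17.92
position: [0.6067, -0.172, 0.0291]
ee_rot: [0.019, 1.0, -0.0, 0.001]
ft_force: [-0.9, 0.6, -0.6]
grip_width: 0.947
grasp_force: 0.0
```

```bash
python3 -c "
from h import *
go(.604,-.169,.0225,87.7)"
```

```text
at [ 0.6067 -0.172   0.0291] yaw 87.9 w 0.947 | shift [2.8 2.9 6.6] az 0.2 tilt [-0.   0.1 -0. ] t 17.9 F [-0.9  0.6 -0.6]
```

apply_moves([
  {"x": 2, "y": 2, "z": 5, "ax": 0, "ay": 0, "az": 0, "gripper": 0.05},
  {"x": 0, "y": 0, "z": 0, "ax": 0, "ay": 0, "az": 0, "gripper": 0.05},
  {"x": 0, "y": 0, "z": 0, "ax": 0, "ay": 0, "az": 0, "gripper": 1},
  {"x": 0, "y": 0, "z": 0, "ax": 0, "ay": 0, "az": 0, "gripper": 1},
  {"x": 0, "y": 0, "z": 0, "ax": 0, "ay": 0, "az": 0, "gripper": 1},
], newtons=80)

```text
clock: 18.33
position: [0.6045, -0.1693, 0.024]
ee_rot: [0.018, 1.0, 0.0, 0.001]
ft_force: [-2.1, 1.1, 7.3]
grip_width: 0.671
grasp_force: 85.9
```

```bash
python3 -c "
from h import *
go(.604,-.169,.0225,87.7)
go(.4434,.2240,.13,11.6)"
```

```text
at [ 0.6045 -0.1693  0.024 ] yaw 87.9 w 0.671 | shift [0.5 0.3 1.5] az 0.2 tilt [ 0.   0.1 -0. ] t 18.3 F [-2.1  1.1  7.3]
at [ 0.6045 -0.1693  0.024 ] yaw 87.9 w 0.671 | shift [ 175.3  387.2 -106. ] az 76.3 tilt [ 0.   0.1 -0. ] t 18.3 F [-2.1  1.1  7.3]
```

apply_moves([
  {"x": 0, "y": 0, "z": -15, "ax": 0, "ay": 0, "az": 0, "gripper": 1},
  {"x": 0, "y": 0, "z": -30, "ax": 0, "ay": 0, "az": 0, "gripper": 1},
  {"x": 0, "y": 0, "z": -35, "ax": 0, "ay": 0, "az": 0, "gripper": 1},
  {"x": 0, "y": 0, "z": -35, "ax": 0, "ay": 0, "az": 0, "gripper": 1},
  {"x": 10, "y": 10, "z": 0, "ax": 0, "ay": 0, "az": 0, "gripper": 1},
])

```text
clock: 18.75
position: [0.5983, -0.1618, 0.1456]
ee_rot: [0.02, 1.0, -0.001, 0.006]
ft_force: [0.5, -0.0, -0.9]
grip_width: 0.672
grasp_force: 86.2
```

apply_moves([
  {"x": 25, "y": 25, "z": 0, "ax": 0, "ay": 0, "az": 0, "gripper": 1},
  {"x": 25, "y": 30, "z": 0, "ax": 0, "ay": 0, "az": 0, "gripper": 1},
  {"x": 25, "y": 30, "z": 0, "ax": 0, "ay": 0, "az": 0, "gripper": 1},
  {"x": 25, "y": 30, "z": 0, "ax": 0, "ay": 0, "az": 0, "gripper": 1},
  {"x": 25, "y": 30, "z": 0, "ax": 0, "ay": 0, "az": 0, "gripper": 1},
])

```text
clock: 19.17
position: [0.4731, -0.0084, 0.1379]
ee_rot: [0.018, 1.0, 0.0, 0.0]
ft_force: [1.9, 1.1, -1.6]
grip_width: 0.674
grasp_force: 86.0
```

apply_moves([
  {"x": 20, "y": 30, "z": 0, "ax": 0, "ay": 0, "az": 0, "gripper": 1},
  {"x": 20, "y": 30, "z": 0, "ax": 0, "ay": 0, "az": 0, "gripper": 1},
  {"x": 0, "y": 35, "z": 0, "ax": 0, "ay": 0, "az": 0, "gripper": 1},
  {"x": 0, "y": 35, "z": 0, "ax": 0, "ay": 0, "az": 0, "gripper": 1},
  {"x": 0, "y": 35, "z": 0, "ax": 0, "ay": 0, "az": 0, "gripper": 1},
])

```text
clock: 19.58
position: [0.4403, 0.1582, 0.1384]
ee_rot: [0.018, 1.0, 0.0, 0.001]
ft_force: [1.5, -0.8, -1.8]
grip_width: 0.673
grasp_force: 86.0
```

apply_moves([
  {"x": 0, "y": 35, "z": 0, "ax": 0, "ay": 0, "az": 6, "gripper": 1},
  {"x": 0, "y": 20, "z": 0, "ax": 0, "ay": 0, "az": 7, "gripper": 1},
  {"x": 0, "y": 0, "z": 0, "ax": 0, "ay": 0, "az": 7, "gripper": 1},
  {"x": 0, "y": 0, "z": 0, "ax": 0, "ay": 0, "az": 7, "gripper": 1},
  {"x": 0, "y": 0, "z": 0, "ax": 0, "ay": 0, "az": 7, "gripper": 1},
])

```text
clock: 20.0
position: [0.4445, 0.2119, 0.1379]
ee_rot: [0.312, 0.95, 0.0, -0.0]
ft_force: [-0.2, -0.2, -1.9]
grip_width: 0.669
grasp_force: 86.1
```

apply_moves([
  {"x": 0, "y": 0, "z": 0, "ax": 0, "ay": 0, "az": 7, "gripper": 1},
  {"x": 0, "y": 0, "z": 0, "ax": 0, "ay": 0, "az": 7, "gripper": 1},
  {"x": 0, "y": 0, "z": 0, "ax": 0, "ay": 0, "az": 7, "gripper": 1},
  {"x": 0, "y": 0, "z": 0, "ax": 0, "ay": 0, "az": 7, "gripper": 1},
  {"x": 0, "y": 0, "z": 0, "ax": 0, "ay": 0, "az": 7, "gripper": 1},
])

```text
clock: 20.42
position: [0.4447, 0.2114, 0.138]
ee_rot: [0.584, 0.812, 0.0, -0.0]
ft_force: [-0.7, -0.3, -2.7]
grip_width: 0.675
grasp_force: 86.1
```

apply_moves([
  {"x": 0, "y": 0, "z": 0, "ax": 0, "ay": 0, "az": 7, "gripper": 1},
  {"x": 0, "y": 0, "z": 0, "ax": 0, "ay": 0, "az": 0, "gripper": 1},
  {"x": 0, "y": 0, "z": 0, "ax": 0, "ay": 0, "az": 0, "gripper": 1},
])

```text
clock: 20.67
position: [0.4447, 0.2115, 0.138]
ee_rot: [0.628, 0.778, 0.0, -0.0]
ft_force: [-0.5, -0.1, -2.6]
grip_width: 0.673
grasp_force: 86.1
```

```bash
python3 -c "
from h import *
go(.4434,.2240,.085,11.6);print(get_obs()['grasp_force'])"
```

```text
at [0.4447 0.2115 0.138 ] yaw 12.1 w 0.673 | shift [12.5  1.4 53. ] az 0.5 tilt [ 0. -0. -0.] t 20.7 F [-0.5 -0.1 -2.6]
86.10996019095182
```

apply_moves([
  {"x": 12, "y": 1.4, "z": 0, "ax": 0, "ay": 0, "az": 0.5, "gripper": 1},
  {"x": 0, "y": 0, "z": 22, "ax": 0, "ay": 0, "az": 0, "gripper": 1},
  {"x": 0, "y": 0, "z": 22, "ax": 0, "ay": 0, "az": 0, "gripper": 1},
  {"x": 0, "y": 0, "z": 0, "ax": 0, "ay": 0, "az": 0, "gripper": 1},
  {"x": 0, "y": 0, "z": 0, "ax": 0, "ay": 0, "az": 0, "gripper": 1},
])

```text
clock: 21.08
position: [0.443, 0.2231, 0.0936]
ee_rot: [0.632, 0.775, -0.001, -0.001]
ft_force: [-0.2, 0.1, -1.7]
grip_width: 0.671
grasp_force: 86.3
```

```bash
python3 -c "
from h import *
go(.4434,.2240,.037,11.6);print(get_obs()['grasp_force'])"
```

```text
at [0.443  0.2231 0.0936] yaw 11.6 w 0.671 | shift [ 0.8  0.7 56.6] az -0.0 tilt [-0.1  0.  -0. ] t 21.1 F [-0.2  0.1 -1.7]
86.2959661334753
```

apply_moves([
  {"x": 0.5, "y": 0.5, "z": 8, "ax": 0, "ay": 0, "az": 0, "gripper": 1},
  {"x": 0, "y": 0, "z": 8, "ax": 0, "ay": 0, "az": 0, "gripper": 1},
  {"x": 0, "y": 0, "z": 8, "ax": 0, "ay": 0, "az": 0, "gripper": 1},
  {"x": 0, "y": 0, "z": 0, "ax": 0, "ay": 0, "az": 0, "gripper": 1},
])

```text
clock: 21.42
position: [0.4439, 0.2273, 0.0699]
ee_rot: [0.632, 0.775, 0.002, -0.001]
ft_force: [-0.0, 11.6, -8.0]
grip_width: 0.677
grasp_force: 87.0
```

```bash
python3 -c "
from h import *
go(.4434,.2240,.037,11.6);print(get_obs()['grasp_force'])"
```

```text
at [0.4439 0.2273 0.0699] yaw 11.6 w 0.677 | shift [-3.2 -1.2 32.9] az -0.0 tilt [ 0.1 -0.3  0. ] t 21.4 F [-0.  11.6 -8. ]
86.95386752486229
```

apply_moves([
  {"x": 3, "y": 0, "z": 0, "ax": 0, "ay": 0, "az": 0, "gripper": 1},
  {"x": 0, "y": 0, "z": 8, "ax": 0, "ay": 0, "az": 0, "gripper": 1},
  {"x": 0, "y": 0, "z": 8, "ax": 0, "ay": 0, "az": 0, "gripper": 1},
  {"x": 0, "y": 0, "z": 0, "ax": 0, "ay": 0, "az": 0, "gripper": 1},
])

```text
clock: 21.75
position: [0.4433, 0.2276, 0.0527]
ee_rot: [0.633, 0.774, 0.0, -0.0]
ft_force: [0.3, 5.6, -5.8]
grip_width: 0.674
grasp_force: 87.1
```

```bash
python3 -c "
from h import *
go(.4434,.2240,.037,11.6);print(get_obs()['grasp_force'])"
```

```text
at [0.4433 0.2276 0.0527] yaw 11.4 w 0.674 | shift [-3.5 -0.6 15.7] az -0.2 tilt [ 0.  -0.1  0. ] t 21.8 F [ 0.3  5.6 -5.8]
87.14225649833679
```

Going down well; finish, release, lift and go to the reel on spindle 1.

apply_moves([
  {"x": 1, "y": 0, "z": 8, "ax": 0, "ay": 0, "az": 0, "gripper": 1},
  {"x": 0, "y": 0, "z": 6, "ax": 0, "ay": 0, "az": 0, "gripper": 1},
  {"x": 0, "y": 0, "z": 0, "ax": 0, "ay": 0, "az": 0, "gripper": 1},
])

```text
clock: 22.0
position: [0.4429, 0.2277, 0.0385]
ee_rot: [0.633, 0.774, -0.0, -0.0]
ft_force: [1.2, 1.9, -4.6]
grip_width: 0.677
grasp_force: 87.3
```

```bash
python3 -c "
from h import *
go(.4434,.2240,.037,11.6);print(get_obs()['grasp_force'])"
```

```text
at [0.4429 0.2277 0.0385] yaw 11.4 w 0.677 | shift [-3.8 -0.3  1.5] az -0.2 tilt [-0.1 -0.   0. ] t 22.0 F [ 1.2  1.9 -4.6]
87.3438648506999
```

apply_moves([
  {"x": 0, "y": 0, "z": 1.5, "ax": 0, "ay": 0, "az": 0, "gripper": 1},
  {"x": 0, "y": 0, "z": 0, "ax": 0, "ay": 0, "az": 0, "gripper": 0},
  {"x": 0, "y": 0, "z": 0, "ax": 0, "ay": 0, "az": 0, "gripper": 0},
  {"x": 0, "y": 0, "z": 0, "ax": 0, "ay": 0, "az": 0, "gripper": 0},
  {"x": 0, "y": 0, "z": -15, "ax": 0, "ay": 0, "az": 0, "gripper": 0},
])

```text
clock: 22.42
position: [0.4421, 0.2272, 0.0519]
ee_rot: [0.633, 0.774, -0.001, -0.001]
ft_force: [-0.5, 0.2, 0.7]
grip_width: 0.999
grasp_force: 0.0
```

apply_moves([
  {"x": 0, "y": 0, "z": -30, "ax": 0, "ay": 0, "az": 0, "gripper": 0},
  {"x": 0, "y": 0, "z": -30, "ax": 0, "ay": 0, "az": 0, "gripper": 0},
  {"x": 27, "y": 0, "z": -10, "ax": 0, "ay": 0, "az": 0, "gripper": 0},
  {"x": 28, "y": 0, "z": 0, "ax": 0, "ay": 0, "az": 0, "gripper": 0},
  {"x": 28, "y": 0, "z": 0, "ax": 0, "ay": 0, "az": 0, "gripper": 0},
])

```text
clock: 22.83
position: [0.4276, 0.3104, 0.1254]
ee_rot: [0.634, 0.773, 0.002, 0.001]
ft_force: [0.4, -0.6, -0.0]
grip_width: 1.003
grasp_force: 0.0
```

apply_moves([
  {"x": 0, "y": 0, "z": 0, "ax": 0, "ay": 0, "az": 0, "gripper": 0},
])

```text
clock: 22.92
position: [0.4249, 0.3151, 0.1246]
ee_rot: [0.631, 0.776, 0.002, -0.001]
ft_force: [-0.9, 0.3, 0.6]
grip_width: 1.002
grasp_force: 0.0
```

```bash
python3 -c "
from h import *
go(.4262,.3092,.034,11.6)
s=snap('scene','b3.png'); cv2.imwrite('pics/b3c.png',cv2.resize(s['color'][130:310,260:400,::-1],None,fx=3,fy=3,interpolation=2))"
```

```text
at [0.4249 0.3151 0.1246] yaw 11.7 w 1.002 | shift [-6.3 -0.1 90.6] az 0.1 tilt [ 0.1 -0.2  0. ] t 22.9 F [-0.9  0.3  0.6]
```

View pics/b3c.png

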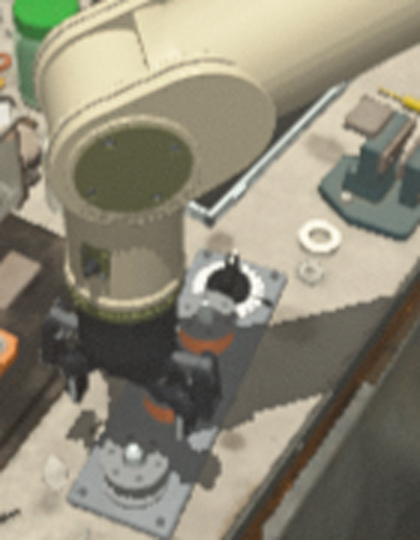

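apply_moves([
  {"x": -6, "y": 0, "z": 25, "ax": 0, "ay": 0, "az": 0, "gripper": 0},
  {"x": 0, "y": 0, "z": 25, "ax": 0, "ay": 0, "az": 0, "gripper": 0},
  {"x": 0, "y": 0, "z": 20, "ax": 0, "ay": 0, "az": 0, "gripper": 0},
  {"x": 0, "y": 0, "z": 15, "ax": 0, "ay": 0, "az": 0, "gripper": 0},
  {"x": 0, "y": 0, "z": 0, "ax": 0, "ay": 0, "az": 0, "gripper": 0},
])

```text
clock: 23.38
position: [0.4269, 0.3013, 0.0357]
ee_rot: [0.634, 0.774, -0.002, -0.001]
ft_force: [-2.0, 0.1, 0.6]
grip_width: 1.002
grasp_force: 0.0
```

apply_moves([
  {"x": 0, "y": 0, "z": 0, "ax": 0, "ay": 0, "az": 0, "gripper": 0},
])

```text
clock: 23.47
position: [0.4281, 0.3026, 0.0384]
ee_rot: [0.634, 0.774, -0.0, -0.0]
ft_force: [0.2, 0.3, 1.0]
grip_width: 0.998
grasp_force: 0.0
```

```bash
python3 -c "
from h import *
go(.4262,.3092,.034,11.6)"
```

```text
at [0.4281 0.3026 0.0384] yaw 11.4 w 0.998 | shift [ 6.8 -0.6  4.4] az -0.2 tilt [-0.1  0.  -0. ] t 23.5 F [0.2 0.3 1. ]
```

apply_moves([
  {"x": 6, "y": -0.5, "z": 5, "ax": 0, "ay": 0, "az": 0, "gripper": 0},
  {"x": 0, "y": 0, "z": 0, "ax": 0, "ay": 0, "az": 0, "gripper": 0},
  {"x": 0, "y": 0, "z": 0, "ax": 0, "ay": 0, "az": 0, "gripper": 1},
  {"x": 0, "y": 0, "z": 0, "ax": 0, "ay": 0, "az": 0, "gripper": 1},
  {"x": 0, "y": 0, "z": 0, "ax": 0, "ay": 0, "az": 0, "gripper": 1},
], newtons=50)

```text
clock: 23.88
position: [0.4268, 0.3097, 0.0347]
ee_rot: [0.633, 0.774, 0.001, 0.0]
ft_force: [-1.5, 0.2, 3.2]
grip_width: 0.682
grasp_force: 52.8
```

apply_moves([
  {"x": 0, "y": 0, "z": -25, "ax": 0, "ay": 0, "az": 0, "gripper": 1},
  {"x": 0, "y": 0, "z": -30, "ax": 0, "ay": 0, "az": 0, "gripper": 1},
  {"x": 0, "y": 0, "z": -35, "ax": 0, "ay": 0, "az": 0, "gripper": 1},
  {"x": 0, "y": 0, "z": -20, "ax": 0, "ay": 0, "az": 0, "gripper": 1},
  {"x": 0, "y": 0, "z": 0, "ax": 0, "ay": 0, "az": 0, "gripper": 1},
])

```text
clock: 24.3
position: [0.4285, 0.3109, 0.1488]
ee_rot: [0.633, 0.774, 0.004, 0.001]
ft_force: [0.9, 0.7, -0.4]
grip_width: 0.679
grasp_force: 53.9
```

```bash
python3 -c "
from h import *
go(.604,-.166,.13,87.7);print(get_obs()['grasp_force'])"
```

```text
at [0.4285 0.3109 0.1488] yaw 11.4 w 0.679 | shift [-502.3   77.8   17.5] az -76.3 tilt [ 0.4 -0.2  0. ] t 24.3 F [ 0.9  0.7 -0.4]
53.91730036586523
```

apply_moves([
  {"x": 0, "y": 0, "z": 0, "ax": 0, "ay": 0, "az": -6, "gripper": 1},
  {"x": 0, "y": 0, "z": 0, "ax": 0, "ay": 0, "az": -7, "gripper": 1},
  {"x": 0, "y": 0, "z": 0, "ax": 0, "ay": 0, "az": -7, "gripper": 1},
  {"x": 0, "y": 0, "z": 0, "ax": 0, "ay": 0, "az": -7, "gripper": 1},
  {"x": 0, "y": 0, "z": 0, "ax": 0, "ay": 0, "az": -7, "gripper": 1},
])

```text
clock: 24.72
position: [0.4263, 0.3091, 0.1432]
ee_rot: [0.377, 0.926, 0.0, -0.0]
ft_force: [0.0, 0.3, -0.4]
grip_width: 0.679
grasp_force: 53.9
```

apply_moves([
  {"x": 0, "y": 0, "z": 0, "ax": 0, "ay": 0, "az": -7, "gripper": 1},
  {"x": 0, "y": 0, "z": 0, "ax": 0, "ay": 0, "az": -7, "gripper": 1},
  {"x": 0, "y": 0, "z": 0, "ax": 0, "ay": 0, "az": -7, "gripper": 1},
  {"x": 0, "y": 0, "z": 0, "ax": 0, "ay": 0, "az": -7, "gripper": 1},
  {"x": 0, "y": 0, "z": 0, "ax": 0, "ay": 0, "az": -7, "gripper": 1},
])

```text
clock: 25.13
position: [0.4262, 0.3091, 0.1432]
ee_rot: [0.081, 0.997, 0.0, -0.0]
ft_force: [-0.0, -0.1, 0.0]
grip_width: 0.679
grasp_force: 53.9
```

apply_moves([
  {"x": 0, "y": -20, "z": 0, "ax": 0, "ay": 0, "az": -7, "gripper": 1},
  {"x": 0, "y": -35, "z": 0, "ax": 0, "ay": 0, "az": 0, "gripper": 1},
  {"x": 0, "y": -35, "z": 0, "ax": 0, "ay": 0, "az": 0, "gripper": 1},
  {"x": 0, "y": -35, "z": 0, "ax": 0, "ay": 0, "az": 0, "gripper": 1},
  {"x": 0, "y": -35, "z": 0, "ax": 0, "ay": 0, "az": 0, "gripper": 1},
])

```text
clock: 25.55
position: [0.4162, 0.148, 0.1432]
ee_rot: [0.023, 1.0, 0.0, 0.0]
ft_force: [0.7, -0.0, -1.4]
grip_width: 0.681
grasp_force: 53.9
```

apply_moves([
  {"x": -10, "y": -35, "z": 0, "ax": 0, "ay": 0, "az": 0, "gripper": 1},
  {"x": -20, "y": -35, "z": 0, "ax": 0, "ay": 0, "az": 0, "gripper": 1},
  {"x": -20, "y": -35, "z": 0, "ax": 0, "ay": 0, "az": 0, "gripper": 1},
  {"x": -20, "y": -35, "z": 0, "ax": 0, "ay": 0, "az": 0, "gripper": 1},
  {"x": -20, "y": -35, "z": 0, "ax": 0, "ay": 0, "az": 0, "gripper": 1},
])

```text
clock: 25.97
position: [0.499, -0.0313, 0.1433]
ee_rot: [0.023, 1.0, 0.0, 0.0]
ft_force: [0.7, 0.2, 0.1]
grip_width: 0.679
grasp_force: 53.9
```

apply_moves([
  {"x": -20, "y": -35, "z": 0, "ax": 0, "ay": 0, "az": 0, "gripper": 1},
  {"x": -20, "y": -35, "z": 0, "ax": 0, "ay": 0, "az": 0, "gripper": 1},
  {"x": -20, "y": -35, "z": 0, "ax": 0, "ay": 0, "az": 0, "gripper": 1},
  {"x": -15, "y": -20, "z": 0, "ax": 0, "ay": 0, "az": 0, "gripper": 1},
  {"x": 0, "y": 0, "z": 0, "ax": 0, "ay": 0, "az": 0, "gripper": 1},
])

```text
clock: 26.38
position: [0.5687, -0.1637, 0.1426]
ee_rot: [0.026, 1.0, -0.001, 0.0]
ft_force: [-1.1, 0.5, -0.6]
grip_width: 0.678
grasp_force: 54.0
```

```bash
python3 -c "
from h import *
go(.604,-.166,.0217,87.7);print(get_obs()['grasp_force'])"
```

```text
at [ 0.5687 -0.1637  0.1426] yaw 87.0 w 0.678 | shift [-35.3  -0.3 120.9] az -0.7 tilt [-0.1  0.   0. ] t 26.4 F [-1.1  0.5 -0.6]
53.95112369209528
```

apply_moves([
  {"x": -20, "y": 0, "z": 0, "ax": 0, "ay": 0, "az": -0.7, "gripper": 1},
  {"x": -15, "y": 0, "z": 15, "ax": 0, "ay": 0, "az": 0, "gripper": 1},
  {"x": 0, "y": 0, "z": 30, "ax": 0, "ay": 0, "az": 0, "gripper": 1},
  {"x": 0, "y": 0, "z": 30, "ax": 0, "ay": 0, "az": 0, "gripper": 1},
  {"x": 0, "y": 0, "z": 0, "ax": 0, "ay": 0, "az": 0, "gripper": 1},
])

```text
clock: 26.8
position: [0.599, -0.1576, 0.0619]
ee_rot: [0.016, 1.0, 0.001, -0.005]
ft_force: [-1.8, 0.1, -1.6]
grip_width: 0.683
grasp_force: 54.0
```

apply_moves([
  {"x": 0, "y": 0, "z": 0, "ax": 0, "ay": 0, "az": 0, "gripper": 1},
])

```text
clock: 26.88
position: [0.6015, -0.1583, 0.0671]
ee_rot: [0.017, 1.0, 0.001, -0.002]
ft_force: [-0.3, -1.1, -0.6]
grip_width: 0.679
grasp_force: 54.0
```

```bash
python3 -c "
from h import *
go(.604,-.166,.0225,87.7);print(get_obs()['grasp_force'])"
```

```text
at [ 0.6015 -0.1583  0.0671] yaw 88.1 w 0.679 | shift [-2.9 -7.6 44.6] az 0.4 tilt [ 0.1 -0.2 -0. ] t 26.9 F [-0.3 -1.1 -0.6]
53.97556163370609
```

apply_moves([
  {"x": -2, "y": -7, "z": 15, "ax": 0, "ay": 0, "az": 0, "gripper": 1},
  {"x": 0, "y": 0, "z": 15, "ax": 0, "ay": 0, "az": 0, "gripper": 1},
  {"x": 0, "y": 0, "z": 8, "ax": 0, "ay": 0, "az": 0, "gripper": 1},
  {"x": 0, "y": 0, "z": 4, "ax": 0, "ay": 0, "az": 0, "gripper": 1},
  {"x": 0, "y": 0, "z": 0, "ax": 0, "ay": 0, "az": 0, "gripper": 1},
])

```text
clock: 27.3
position: [0.6047, -0.1658, 0.0263]
ee_rot: [0.017, 1.0, 0.0, -0.0]
ft_force: [0.2, -0.3, -1.2]
grip_width: 0.676
grasp_force: 54.0
```

apply_moves([
  {"x": 0, "y": 0, "z": 2, "ax": 0, "ay": 0, "az": 0, "gripper": 1},
  {"x": 0, "y": 0, "z": 0, "ax": 0, "ay": 0, "az": 0, "gripper": 1},
  {"x": 0, "y": 0, "z": 0, "ax": 0, "ay": 0, "az": 0, "gripper": 0.1},
  {"x": 0, "y": 0, "z": 0, "ax": 0, "ay": 0, "az": 0, "gripper": 0.1},
  {"x": 0, "y": 0, "z": 0, "ax": 0, "ay": 0, "az": 0, "gripper": 0.1},
])

```text
clock: 27.72
position: [0.605, -0.1659, 0.0249]
ee_rot: [0.017, 1.0, 0.0, 0.0]
ft_force: [-0.1, 1.0, -0.4]
grip_width: 0.903
grasp_force: 0.0
```

apply_moves([
  {"x": 0, "y": 0, "z": -30, "ax": 0, "ay": 0, "az": 0, "gripper": 0.05},
  {"x": 0, "y": 0, "z": -35, "ax": 0, "ay": 0, "az": 0, "gripper": 0.05},
  {"x": 0, "y": -30, "z": -10, "ax": 0, "ay": 0, "az": 0, "gripper": 0.05},
  {"x": 0, "y": -35, "z": 0, "ax": 0, "ay": 0, "az": 0, "gripper": 0.05},
  {"x": 0, "y": -35, "z": 0, "ax": 0, "ay": 0, "az": 0, "gripper": 0.05},
])

```text
clock: 28.13
position: [0.6024, -0.2665, 0.1014]
ee_rot: [0.016, 1.0, -0.0, 0.002]
ft_force: [-0.7, -0.4, -1.4]
grip_width: 0.949
grasp_force: 0.0
```

apply_moves([
  {"x": 0, "y": 0, "z": 0, "ax": 0, "ay": 0, "az": 0, "gripper": 0.05},
  {"x": 0, "y": 0, "z": 0, "ax": 0, "ay": 0, "az": 0, "gripper": 0.05},
])

```text
clock: 28.3
position: [0.6005, -0.2689, 0.0994]
ee_rot: [0.019, 1.0, -0.0, 0.0]
ft_force: [-0.3, 1.4, -0.1]
grip_width: 0.947
grasp_force: 0.0
```

```bash
python3 -c "
from h import *
go(.5995,-.2735,.0225,87.7)
c=camera('top')
h=cv2.HoughCircles(cv2.cvtColor(cv2.resize(c['color'][130:230,320:480],None,fx=4,fy=4,interpolation=2),7),3,1,80,param1=150,param2=20,minRadius=40,maxRadius=52)
T=lambda u,v,z:onz(c,320+u/4,130+v/4,z).round(4)
print([T(q[0],q[1],.039) for q in h[0]] if h is not None else None)
s=snap('scene')
cv2.imwrite('pics/b4c.png',np.hstack([cv2.resize(q,(400,400)) for q in (s['color'][110:220,270:380,::-1],c['color'][130:240,350:460,::-1])]))
"
```

```text
at [ 0.6005 -0.2689  0.0994] yaw 87.8 w 0.947 | shift [ 0.8 -4.6 76.9] az 0.1 tilt [-0.  0. -0.] t 28.3 F [-0.3  1.4 -0.1]
[array([ 0.604 , -0.0699,  0.039 ]), array([ 0.5987, -0.1634,  0.039 ])]
```

View pics/b4c.png

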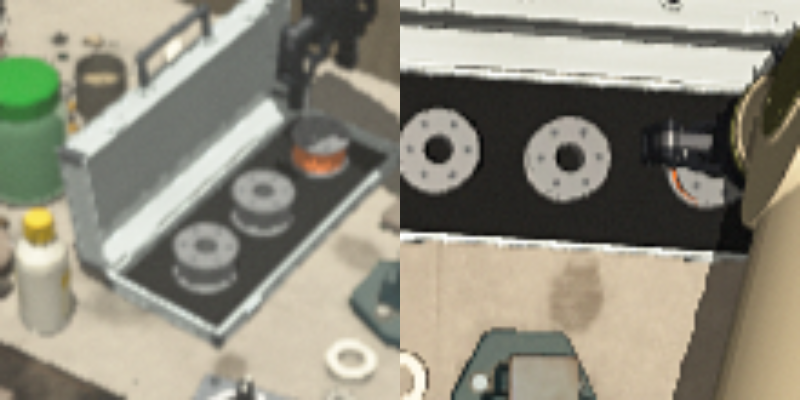

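apply_moves([
  {"x": 0, "y": -8, "z": 20, "ax": 0, "ay": 0, "az": 0, "gripper": 0},
  {"x": 0, "y": 0, "z": 20, "ax": 0, "ay": 0, "az": 0, "gripper": 0},
  {"x": 0, "y": 0, "z": 0, "ax": 0, "ay": 0, "az": 0, "gripper": 0},
  {"x": 0, "y": 0, "z": 0, "ax": 0, "ay": 0, "az": 0, "gripper": 0},
])

```text
clock: 28.73
position: [0.6009, -0.2719, 0.0586]
ee_rot: [0.016, 1.0, 0.001, -0.001]
ft_force: [-0.1, -0.2, 1.1]
grip_width: 1.001
grasp_force: 0.0
```

```bash
python3 -c "
from h import *
go(.5995,-.2735,.0225,87.7)"
```

```text
at [ 0.6009 -0.2719  0.0586] yaw 88.2 w 1.001 | shift [ 1.2 -1.7 36.1] az 0.5 tilt [ 0.1 -0.1 -0. ] t 28.7 F [-0.1 -0.2  1.1]
```

apply_moves([
  {"x": 1, "y": -1, "z": 0, "ax": 0, "ay": 0, "az": 0.4, "gripper": 0.2},
  {"x": 0, "y": 0, "z": 0, "ax": 0, "ay": 0, "az": 0, "gripper": 0.2},
  {"x": 0, "y": 0, "z": 10, "ax": 0, "ay": 0, "az": 0, "gripper": 0.2},
  {"x": 0, "y": 0, "z": 5, "ax": 0, "ay": 0, "az": 0, "gripper": 0.2},
  {"x": 0, "y": 0, "z": 0, "ax": 0, "ay": 0, "az": 0, "gripper": 0.2},
])

```text
clock: 29.15
position: [0.5993, -0.2743, 0.0428]
ee_rot: [0.02, 1.0, 0.001, -0.001]
ft_force: [-0.2, -0.6, -0.8]
grip_width: 0.801
grasp_force: 0.0
```

```bash
python3 -c "
from h import *
go(.5995,-.2735,.0225,87.7)"
```

```text
at [ 0.5993 -0.2743  0.0428] yaw 87.7 w 0.801 | shift [-0.2  0.7 20.3] az 0.0 tilt [ 0.1 -0.1 -0. ] t 29.1 F [-0.2 -0.6 -0.8]
```

apply_moves([
  {"x": 0, "y": 1, "z": 5, "ax": 0, "ay": 0, "az": 0, "gripper": 0.2},
  {"x": 0, "y": 0, "z": 5, "ax": 0, "ay": 0, "az": 0, "gripper": 0.2},
  {"x": 0, "y": 0, "z": 5, "ax": 0, "ay": 0, "az": 0, "gripper": 0.2},
  {"x": 0, "y": 0, "z": 3, "ax": 0, "ay": 0, "az": 0, "gripper": 0.2},
  {"x": 0, "y": 0, "z": 0, "ax": 0, "ay": 0, "az": 0, "gripper": 0.2},
])

```text
clock: 29.57
position: [0.5996, -0.2735, 0.0252]
ee_rot: [0.02, 1.0, 0.001, -0.001]
ft_force: [0.0, -0.3, -0.1]
grip_width: 0.798
grasp_force: 0.0
```

apply_moves([
  {"x": 0, "y": 0, "z": 0, "ax": 0, "ay": 0, "az": 0, "gripper": 1},
  {"x": 0, "y": 0, "z": 0, "ax": 0, "ay": 0, "az": 0, "gripper": 1},
  {"x": 0, "y": 0, "z": 0, "ax": 0, "ay": 0, "az": 0, "gripper": 1},
], newtons=80)

```text
clock: 29.82
position: [0.6004, -0.2739, 0.0267]
ee_rot: [0.02, 1.0, 0.0, 0.0]
ft_force: [-0.8, 0.4, 1.2]
grip_width: 0.662
grasp_force: 86.0
```

```bash
python3 -c "
from h import *
go(.5995,-.2735,.0225,87.7)
go(.426,.3100,.13,11.6)"
```

```text
at [ 0.6004 -0.2739  0.0267] yaw 87.7 w 0.662 | shift [0.9 0.4 4.2] az -0.0 tilt [ 0.  0. -0.] t 29.8 F [-0.8  0.4  1.2]
at [ 0.6004 -0.2739  0.0267] yaw 87.7 w 0.662 | shift [ 197.6  576.5 -103.3] az 76.1 tilt [ 0.  0. -0.] t 29.8 F [-0.8  0.4  1.2]
```

apply_moves([
  {"x": 0, "y": 0, "z": -15, "ax": 0, "ay": 0, "az": 0, "gripper": 1},
  {"x": 0, "y": 0, "z": -30, "ax": 0, "ay": 0, "az": 0, "gripper": 1},
  {"x": 0, "y": 0, "z": -35, "ax": 0, "ay": 0, "az": 0, "gripper": 1},
  {"x": 0, "y": 0, "z": -35, "ax": 0, "ay": 0, "az": 0, "gripper": 1},
  {"x": 5, "y": 15, "z": 0, "ax": 0, "ay": 0, "az": 0, "gripper": 1},
])

```text
clock: 30.23
position: [0.5985, -0.2631, 0.1492]
ee_rot: [0.022, 1.0, -0.002, 0.005]
ft_force: [0.8, -1.2, -0.4]
grip_width: 0.661
grasp_force: 86.0
```

apply_moves([
  {"x": 8, "y": 35, "z": 0, "ax": 0, "ay": 0, "az": 0, "gripper": 1},
  {"x": 8, "y": 35, "z": 0, "ax": 0, "ay": 0, "az": 0, "gripper": 1},
  {"x": 8, "y": 35, "z": 0, "ax": 0, "ay": 0, "az": 0, "gripper": 1},
  {"x": 8, "y": 35, "z": 0, "ax": 0, "ay": 0, "az": 0, "gripper": 1},
  {"x": 20, "y": 30, "z": 0, "ax": 0, "ay": 0, "az": 0, "gripper": 1},
])

```text
clock: 30.65
position: [0.551, -0.0837, 0.1413]
ee_rot: [0.019, 1.0, 0.001, 0.001]
ft_force: [1.1, 0.6, -3.1]
grip_width: 0.665
grasp_force: 85.8
```

apply_moves([
  {"x": 25, "y": 30, "z": 0, "ax": 0, "ay": 0, "az": 0, "gripper": 1},
  {"x": 25, "y": 30, "z": 0, "ax": 0, "ay": 0, "az": 0, "gripper": 1},
  {"x": 25, "y": 30, "z": 0, "ax": 0, "ay": 0, "az": 0, "gripper": 1},
  {"x": 25, "y": 30, "z": 0, "ax": 0, "ay": 0, "az": 0, "gripper": 1},
  {"x": 15, "y": 30, "z": 0, "ax": 0, "ay": 0, "az": 0, "gripper": 1},
])

```text
clock: 31.07
position: [0.4391, 0.0689, 0.1412]
ee_rot: [0.02, 1.0, -0.0, -0.0]
ft_force: [1.9, 0.2, -2.6]
grip_width: 0.665
grasp_force: 85.8
```

```bash
python3 -c "
from h import *
go(.426,.3100,.14,87.7);print(get_obs()['grasp_force'])"
```

```text
at [0.4391 0.0689 0.1412] yaw 87.7 w 0.665 | shift [ 22.7 240.4   1.2] az 0.0 tilt [-0. -0.  0.] t 31.1 F [ 1.9  0.2 -2.6]
85.83930565462651
```

apply_moves([
  {"x": 4, "y": 35, "z": 0, "ax": 0, "ay": 0, "az": 0, "gripper": 1},
  {"x": 4, "y": 35, "z": 0, "ax": 0, "ay": 0, "az": 0, "gripper": 1},
  {"x": 4, "y": 35, "z": 0, "ax": 0, "ay": 0, "az": 0, "gripper": 1},
  {"x": 4, "y": 35, "z": 0, "ax": 0, "ay": 0, "az": 0, "gripper": 1},
  {"x": 2, "y": 35, "z": 0, "ax": 0, "ay": 0, "az": 0, "gripper": 1},
])

```text
clock: 31.48
position: [0.43, 0.245, 0.1417]
ee_rot: [0.02, 1.0, 0.0, 0.0]
ft_force: [1.5, 0.3, -2.3]
grip_width: 0.667
grasp_force: 85.9
```

apply_moves([
  {"x": 0, "y": 35, "z": 0, "ax": 0, "ay": 0, "az": 6, "gripper": 1},
  {"x": 0, "y": 25, "z": 0, "ax": 0, "ay": 0, "az": 7, "gripper": 1},
  {"x": 0, "y": 0, "z": 0, "ax": 0, "ay": 0, "az": 7, "gripper": 1},
  {"x": 0, "y": 0, "z": 0, "ax": 0, "ay": 0, "az": 7, "gripper": 1},
  {"x": 0, "y": 0, "z": 0, "ax": 0, "ay": 0, "az": 7, "gripper": 1},
])

```text
clock: 31.9
position: [0.4353, 0.3035, 0.1412]
ee_rot: [0.314, 0.949, 0.0, -0.0]
ft_force: [-0.6, -0.2, -3.0]
grip_width: 0.664
grasp_force: 86.2
```

apply_moves([
  {"x": 0, "y": 0, "z": 0, "ax": 0, "ay": 0, "az": 7, "gripper": 1},
  {"x": 0, "y": 0, "z": 0, "ax": 0, "ay": 0, "az": 7, "gripper": 1},
  {"x": 0, "y": 0, "z": 0, "ax": 0, "ay": 0, "az": 7, "gripper": 1},
  {"x": 0, "y": 0, "z": 0, "ax": 0, "ay": 0, "az": 7, "gripper": 1},
  {"x": 0, "y": 0, "z": 0, "ax": 0, "ay": 0, "az": 7, "gripper": 1},
])

```text
clock: 32.32
position: [0.4356, 0.3029, 0.1414]
ee_rot: [0.585, 0.811, 0.0, -0.0]
ft_force: [-0.6, 0.4, -2.7]
grip_width: 0.662
grasp_force: 86.2
```

apply_moves([
  {"x": 0, "y": 0, "z": 0, "ax": 0, "ay": 0, "az": 7, "gripper": 1},
  {"x": 0, "y": 0, "z": 0, "ax": 0, "ay": 0, "az": 0, "gripper": 1},
  {"x": 0, "y": 0, "z": 0, "ax": 0, "ay": 0, "az": 0, "gripper": 1},
])

```text
clock: 32.57
position: [0.4356, 0.3031, 0.1415]
ee_rot: [0.63, 0.777, 0.0, -0.0]
ft_force: [-0.3, 0.6, -2.6]
grip_width: 0.663
grasp_force: 86.1
```

```bash
python3 -c "
from h import *
go(.426,.3100,.095,11.6);print(get_obs()['grasp_force'])"
```

```text
at [0.4356 0.3031 0.1415] yaw 11.9 w 0.663 | shift [ 8.7 -7.9 46.5] az 0.3 tilt [ 0. -0.  0.] t 32.6 F [-0.3  0.6 -2.6]
86.14836950584504
```

apply_moves([
  {"x": 8.5, "y": -7.5, "z": 0, "ax": 0, "ay": 0, "az": 0.3, "gripper": 1},
  {"x": 0, "y": 0, "z": 20, "ax": 0, "ay": 0, "az": 0, "gripper": 1},
  {"x": 0, "y": 0, "z": 22, "ax": 0, "ay": 0, "az": 0, "gripper": 1},
  {"x": 0, "y": 0, "z": 0, "ax": 0, "ay": 0, "az": 0, "gripper": 1},
  {"x": 0, "y": 0, "z": 0, "ax": 0, "ay": 0, "az": 0, "gripper": 1},
])

```text
clock: 32.98
position: [0.4261, 0.3094, 0.099]
ee_rot: [0.632, 0.775, -0.001, -0.0]
ft_force: [-0.1, -0.5, -1.8]
grip_width: 0.662
grasp_force: 86.2
```

```bash
python3 -c "
from h import *
go(.426,.3105,.0397,11.6);print(get_obs()['grasp_force'])"
```

```text
at [0.4261 0.3094 0.099 ] yaw 11.6 w 0.662 | shift [ 1.1  0.3 59.3] az -0.0 tilt [-0.1  0.   0. ] t 33.0 F [-0.1 -0.5 -1.8]
86.20664277525066
```

apply_moves([
  {"x": 1, "y": 0, "z": 8, "ax": 0, "ay": 0, "az": 0, "gripper": 1},
  {"x": 0, "y": 0, "z": 8, "ax": 0, "ay": 0, "az": 0, "gripper": 1},
  {"x": 0, "y": 0, "z": 8, "ax": 0, "ay": 0, "az": 0, "gripper": 1},
  {"x": 0, "y": 0, "z": 0, "ax": 0, "ay": 0, "az": 0, "gripper": 1},
])

```text
clock: 33.32
position: [0.4259, 0.3104, 0.0741]
ee_rot: [0.633, 0.774, -0.001, -0.0]
ft_force: [-0.4, 1.1, -2.5]
grip_width: 0.663
grasp_force: 86.4
```

```bash
python3 -c "
from h import *
go(.426,.3105,.0397,11.6);print(get_obs()['grasp_force'])"
```

```text
at [0.4259 0.3104 0.0741] yaw 11.4 w 0.663 | shift [ 0.1  0.2 34.4] az -0.2 tilt [-0.1  0.   0. ] t 33.3 F [-0.4  1.1 -2.5]
86.37894239358502
```

apply_moves([
  {"x": 0, "y": 0, "z": 10, "ax": 0, "ay": 0, "az": 0, "gripper": 1},
  {"x": 0, "y": 0, "z": 10, "ax": 0, "ay": 0, "az": 0, "gripper": 1},
  {"x": 0, "y": 0, "z": 8, "ax": 0, "ay": 0, "az": 0, "gripper": 1},
  {"x": 0, "y": 0, "z": 4, "ax": 0, "ay": 0, "az": 0, "gripper": 1},
  {"x": 0, "y": 0, "z": 0, "ax": 0, "ay": 0, "az": 0, "gripper": 1},
])

```text
clock: 33.73
position: [0.4258, 0.3105, 0.0422]
ee_rot: [0.633, 0.774, -0.001, -0.0]
ft_force: [0.3, 0.2, -2.7]
grip_width: 0.662
grasp_force: 86.4
```

```bash
python3 -c "
from h import *
go(.426,.3105,.0397,11.6);print(get_obs()['grasp_force'])"
```

```text
at [0.4258 0.3105 0.0422] yaw 11.4 w 0.662 | shift [0.  0.2 2.5] az -0.2 tilt [-0.1  0.  -0. ] t 33.7 F [ 0.3  0.2 -2.7]
86.41949580072833
```

apply_moves([
  {"x": 0, "y": 0, "z": 2.5, "ax": 0, "ay": 0, "az": 0, "gripper": 1},
  {"x": 0, "y": 0, "z": 0, "ax": 0, "ay": 0, "az": 0, "gripper": 0},
  {"x": 0, "y": 0, "z": 0, "ax": 0, "ay": 0, "az": 0, "gripper": 0},
  {"x": 0, "y": 0, "z": 0, "ax": 0, "ay": 0, "az": 0, "gripper": 0},
  {"x": 0, "y": 0, "z": -15, "ax": 0, "ay": 0, "az": 0, "gripper": 0},
])

```text
clock: 34.15
position: [0.4255, 0.3101, 0.0545]
ee_rot: [0.633, 0.774, -0.001, -0.0]
ft_force: [-0.1, -0.3, 0.2]
grip_width: 0.997
grasp_force: 0.0
```

apply_moves([
  {"x": 0, "y": 0, "z": -30, "ax": 0, "ay": 0, "az": 0, "gripper": 0},
  {"x": 0, "y": 0, "z": -30, "ax": 0, "ay": 0, "az": 0, "gripper": 0},
  {"x": 0, "y": 0, "z": -25, "ax": 0, "ay": 0, "az": 0, "gripper": 0},
  {"x": 0, "y": 0, "z": 0, "ax": 0, "ay": 0, "az": 0, "gripper": 0},
])

```text
clock: 34.48
position: [0.4288, 0.3129, 0.1469]
ee_rot: [0.633, 0.774, 0.005, 0.001]
ft_force: [0.0, 0.7, 0.3]
grip_width: 1.001
grasp_force: 0.0
```

```bash
python3 - <<'E'
from h import *
go(.4738,.0765,.14,11.6)
c=camera('top'); s=camera('scene')
g=c['color'][:,:,:].min(2)
p=proj(c,[.4738,.0755,.053])[0]; print(p)
x,y=int(round(p[0])),int(round(p[1]))
print(g[y-11:y+15,x-11:x+16])
q=proj(s,[.4738,.0755,.053])[0]; print(q)
a=[cv2.resize(i['color'][int(r[1])-20:int(r[1])+20,int(r[0])-20:int(r[0])+20,::-1],(400,400),interpolation=2) for i,r in((c,p),(s,q))]
cv2.imwrite('pics/k1.png',np.hstack(a))
E
```

```text
at [0.4288 0.3129 0.1469] yaw 11.4 w 1.001 | shift [-240.7   -2.6    5.9] az -0.2 tilt [ 0.5 -0.2  0. ] t 34.5 F [0.  0.7 0.3]
[304.58004754 218.35718122]
[[170 168 140 233 253 255 254 253 253 252 253 253 253 254 253 254 254 255
  159 169 168 167 169 169 180 128  45]
 [169 193 255 255 254 254 253 253 255 255 255 255 255 255 254 252 253 255
  253 192 166 167 169 170 177 134  42]
 [171 255 255 254 253 255 255 255 255 206 171 184 183 197 255 255 253 254
  255 254 165 166 169 168 172 154  56]
 [255 255 253 254 255 255 216 164 177  85  53  62  57  60 178 255 255 254
  254 255 254 161 169 174 172 168  70]
 [255 254 254 255 255 226  86  44  52  61  61  61  60  49  53 177 249 255
  255 254 255 253 118 173 175 176  93]
 [255 254 255 255 171  97  58  64  64  65  63  64  62  61  57  52 129 194
  255 255 255 255 164 170 168 180 115]
 [254 255 255 186  51  62  63  63  67  65  65  65  65  65  63  62  50  34
  214 255 255 219 255 121 169 178 126]
 [255 255 255  62  62  67  68  67  71  69  68  66  70  70  53  27  25   4
   84 206 243 250 255 154 168 174 140]
 [255 255 153  62  68  69  71  71  72  71
[... 1321 characters left out ...]
255 180 248 255 255 255 255 213  47 147 141 141 255 255 255 255 254
  251 245 236 173 172 174 177 176 179]
 [192 243 229 255 255 255 255 255 255 255 255 255 184 255 255 255 255 255
  255 223 184 176 175 174 178 127 165]
 [185 186 214 255 255 195 255 254 254 255 255 255 101 255 255 255 179 255
  203 181 175 178 175 172 179 120 130]
 [104 180 178 222 247 187 255 255 254 242 255 255  52 190 255 255 170 215
  164 172 176 179 176 172 175 130 116]
 [ 62 185 181 177 193 153 226 242 245 241 255 255 177  84 210 223 176 165
  175 175 175 176 174 172 175 144 136]
 [ 64 106 105  99 180 163 173 185 189 194 225 230 185  64 169 175 173 175
  175 179 175 179 175 174 175 170 169]]
[336.80774357 217.83898837]
```

apply_moves([
  {"x": -30, "y": 0, "z": 0, "ax": 0.4, "ay": 0, "az": 0, "gripper": 0.5},
  {"x": -35, "y": 0, "z": 0, "ax": 0, "ay": 0, "az": 0, "gripper": 0.5},
  {"x": -35, "y": 0, "z": 0, "ax": 0, "ay": 0, "az": 0, "gripper": 0.5},
  {"x": -35, "y": 0, "z": 0, "ax": 0, "ay": 0, "az": 0, "gripper": 0.5},
  {"x": -35, "y": 0, "z": 0, "ax": 0, "ay": 0, "az": 0, "gripper": 0.5},
])

```text
clock: 35.0
position: [0.4595, 0.1424, 0.1399]
ee_rot: [0.633, 0.774, -0.003, -0.003]
ft_force: [1.6, 0.4, -0.3]
grip_width: 0.498
grasp_force: 0.0
```

apply_moves([
  {"x": -35, "y": 0, "z": 0, "ax": 0, "ay": 0, "az": 0, "gripper": 0.5},
  {"x": -25, "y": 0, "z": 10, "ax": 0, "ay": 0, "az": -3, "gripper": 0.5},
  {"x": 0, "y": 0, "z": 20, "ax": 0, "ay": 0, "az": -4, "gripper": 0.5},
  {"x": 0, "y": 0, "z": 0, "ax": 0, "ay": 0, "az": 0, "gripper": 0.5},
  {"x": 0, "y": 0, "z": 0, "ax": 0, "ay": 0, "az": 0, "gripper": 0.5},
])

```text
clock: 35.42
position: [0.4705, 0.0855, 0.1098]
ee_rot: [0.586, 0.811, -0.003, -0.004]
ft_force: [-0.0, -0.6, -0.0]
grip_width: 0.501
grasp_force: 0.0
```

```bash
python3 - <<'E'
from h import *
go(.4738,.0765,.042,18.5); print(get_obs()['joint_pos'].round(2))
E
```

```text
at [0.4705 0.0855 0.1098] yaw 18.3 w 0.501 | shift [-9.7  0.9 67.7] az -0.2 tilt [-0.6 -0.1  0. ] t 35.4 F [-0.  -0.6 -0. ]
[-0.15  0.15 -0.13  1.98  0.02  1.02  0.03]
```

apply_moves([
  {"x": -9.5, "y": 1, "z": 0, "ax": -0.5, "ay": 0, "az": 0, "gripper": 0.5},
  {"x": 0, "y": 0, "z": 25, "ax": 0, "ay": 0, "az": 0, "gripper": 0.5},
  {"x": 0, "y": 0, "z": 25, "ax": 0, "ay": 0, "az": 0, "gripper": 0.5},
  {"x": 0, "y": 0, "z": 12, "ax": 0, "ay": 0, "az": 0, "gripper": 0.5},
  {"x": 0, "y": 0, "z": 0, "ax": 0, "ay": 0, "az": 0, "gripper": 0.5},
])

```text
clock: 35.83
position: [0.4746, 0.0769, 0.0472]
ee_rot: [0.585, 0.811, 0.0, -0.001]
ft_force: [-0.0, 0.1, -0.2]
grip_width: 0.499
grasp_force: 0.0
```

apply_moves([
  {"x": 0, "y": 0, "z": 0, "ax": 0, "ay": 0, "az": 0, "gripper": 0.5},
])

```text
clock: 35.92
position: [0.476, 0.0772, 0.0495]
ee_rot: [0.585, 0.811, 0.001, 0.0]
ft_force: [0.2, -0.1, 0.6]
grip_width: 0.506
grasp_force: 0.0
```

```bash
python3 - <<'E'
from h import *
go(.4738,.0765,.042,18.5)
E
```

```text
at [0.476  0.0772 0.0495] yaw 18.4 w 0.506 | shift [ 0.1 -2.4  7.5] az -0.1 tilt [ 0.1 -0.1 -0. ] t 35.9 F [ 0.2 -0.1  0.6]
```

apply_moves([
  {"x": 0, "y": -2, "z": 6, "ax": 0, "ay": 0, "az": 0, "gripper": 0.5},
  {"x": 0, "y": 0, "z": 0, "ax": 0, "ay": 0, "az": 0, "gripper": 0.5},
  {"x": 0, "y": 0, "z": 0, "ax": 0, "ay": 0, "az": 0, "gripper": 1},
  {"x": 0, "y": 0, "z": 0, "ax": 0, "ay": 0, "az": 0, "gripper": 1},
  {"x": 0, "y": 0, "z": 0, "ax": 0, "ay": 0, "az": 0, "gripper": 1},
], newtons=40)

```text
clock: 36.33
position: [0.4749, 0.0765, 0.0438]
ee_rot: [0.585, 0.811, 0.002, 0.001]
ft_force: [0.7, -0.0, 2.6]
grip_width: 0.143
grasp_force: 42.1
```

```bash
python3 - <<'E'
from h import *
go(.4738,.0765,.042,-78.3); o=get_obs();print(o['grasp_force'],o['torque'])
E
```

```text
at [0.4749 0.0765 0.0438] yaw 18.4 w 0.143 | shift [ 0.4 -1.   1.8] az -83.3 tilt [ 0.3 -0.1  0. ] t 36.3 F [ 0.7 -0.   2.6]
42.071444392204285 [-0.03925216  0.13120209 -0.03072978]
```

apply_moves([
  {"x": 0, "y": 0, "z": 0, "ax": 0, "ay": 0, "az": 7, "gripper": 1},
  {"x": 0, "y": 0, "z": 0, "ax": 0, "ay": 0, "az": 7, "gripper": 1},
  {"x": 0, "y": 0, "z": 0, "ax": 0, "ay": 0, "az": 7, "gripper": 1},
  {"x": 0, "y": 0, "z": 0, "ax": 0, "ay": 0, "az": 7, "gripper": 1},
  {"x": 0, "y": 0, "z": 0, "ax": 0, "ay": 0, "az": 7, "gripper": 1},
])

```text
clock: 36.75
position: [0.4738, 0.0765, 0.0437]
ee_rot: [0.804, 0.595, 0.001, -0.0]
ft_force: [-4.9, 0.9, 9.4]
grip_width: 0.141
grasp_force: 43.1
```

apply_moves([
  {"x": 0, "y": 0, "z": 0, "ax": 0, "ay": 0, "az": 7, "gripper": 1},
  {"x": 0, "y": 0, "z": 0, "ax": 0, "ay": 0, "az": 7, "gripper": 1},
  {"x": 0, "y": 0, "z": 0, "ax": 0, "ay": 0, "az": 7, "gripper": 1},
  {"x": 0, "y": 0, "z": 0, "ax": 0, "ay": 0, "az": 0, "gripper": 1},
])

```text
clock: 37.08
position: [0.4733, 0.0768, 0.0437]
ee_rot: [0.899, 0.438, 0.001, -0.001]
ft_force: [-6.9, 0.4, 11.5]
grip_width: 0.144
grasp_force: 43.5
```

```bash
python3 - <<'E'
from h import *
go(.4738,.0765,.042,-78.3); o=get_obs();print(o['grasp_force'],o['torque'])
E
```

```text
at [0.4733 0.0768 0.0437] yaw -38.0 w 0.144 | shift [0.1 0.6 1.7] az 40.3 tilt [-0.1 -0.1 -0. ] t 37.1 F [-6.9  0.4 11.5]
43.45347046852112 [0.27659955 1.7299426  0.00482484]
```

apply_moves([
  {"x": 0, "y": 0, "z": -1, "ax": 0, "ay": 0, "az": 7, "gripper": 1},
  {"x": 0, "y": 0, "z": 0, "ax": 0, "ay": 0, "az": 7, "gripper": 1},
  {"x": 0, "y": 0, "z": 0, "ax": 0, "ay": 0, "az": 7, "gripper": 1},
  {"x": 0, "y": 0, "z": 0, "ax": 0, "ay": 0, "az": 7, "gripper": 1},
  {"x": 0, "y": 0, "z": 0, "ax": 0, "ay": 0, "az": 7, "gripper": 1},
])

```text
clock: 37.5
position: [0.4727, 0.0777, 0.0438]
ee_rot: [0.989, 0.149, -0.0, -0.002]
ft_force: [-5.6, 6.4, -0.5]
grip_width: 0.144
grasp_force: 41.9
```

apply_moves([
  {"x": 0, "y": 0, "z": 0, "ax": 0, "ay": 0, "az": 5, "gripper": 1},
  {"x": 0, "y": 0, "z": 0, "ax": 0, "ay": 0, "az": 0, "gripper": 1},
  {"x": 0, "y": 0, "z": 0, "ax": 0, "ay": 0, "az": 0, "gripper": 1},
])

```text
clock: 37.75
position: [0.4726, 0.0779, 0.0438]
ee_rot: [0.994, 0.108, -0.0, -0.002]
ft_force: [-5.2, 6.5, 0.3]
grip_width: 0.137
grasp_force: 41.9
```

```bash
python3 - <<'E'
from h import *
go(.4738,.0765,.042,-78.3); o=get_obs();print(o['grasp_force'],o['torque'],o['joint_pos'].round(2))
E
```

```text
at [0.4726 0.0779 0.0438] yaw -77.6 w 0.137 | shift [0.9 1.6 1.8] az 0.7 tilt [-0.2  0.  -0. ] t 37.8 F [-5.2  6.5  0.3]
41.892714500427246 [1.3886826  1.105696   0.01325075] [-0.34  0.23  0.09  2.05 -0.03  0.86 -1.58]
```

apply_moves([
  {"x": 0, "y": 0, "z": 0, "ax": 0, "ay": 0, "az": 0.7, "gripper": 1},
  {"x": 0, "y": 0, "z": 0, "ax": 0, "ay": 0, "az": 0, "gripper": 1},
  {"x": 0, "y": 0, "z": 0, "ax": 0, "ay": 0, "az": 0, "gripper": 0.72},
  {"x": 0, "y": 0, "z": 0, "ax": 0, "ay": 0, "az": 0, "gripper": 0.72},
  {"x": 0, "y": 0, "z": -15, "ax": 0, "ay": 0, "az": 0, "gripper": 0.72},
])

```text
clock: 38.17
position: [0.4725, 0.0757, 0.0573]
ee_rot: [0.995, 0.102, -0.001, -0.0]
ft_force: [-0.1, -0.1, 0.6]
grip_width: 0.278
grasp_force: 0.0
```

apply_moves([
  {"x": 0, "y": 0, "z": -30, "ax": 0, "ay": 0, "az": 0, "gripper": 0.72},
  {"x": 0, "y": 0, "z": -30, "ax": 0, "ay": 0, "az": -7, "gripper": 0.72},
  {"x": 0, "y": 0, "z": -30, "ax": 0, "ay": 0, "az": -7, "gripper": 0.72},
  {"x": 0, "y": 0, "z": -30, "ax": 0, "ay": 0, "az": -7, "gripper": 0.72},
  {"x": 0, "y": 0, "z": 0, "ax": 0, "ay": 0, "az": -7, "gripper": 0.72},
])

```text
clock: 38.58
position: [0.4766, 0.0762, 0.1851]
ee_rot: [0.94, 0.342, 0.006, -0.0]
ft_force: [0.7, 0.5, 0.7]
grip_width: 0.28
grasp_force: 0.0
```

apply_moves([
  {"x": 0, "y": 0, "z": 0, "ax": 0, "ay": 0, "az": -7, "gripper": 0.72},
  {"x": 0, "y": 0, "z": 0, "ax": 0, "ay": 0, "az": -7, "gripper": 0.72},
  {"x": 0, "y": 0, "z": 0, "ax": 0, "ay": 0, "az": -7, "gripper": 0.72},
  {"x": 0, "y": 0, "z": 0, "ax": 0, "ay": 0, "az": -7, "gripper": 0.72},
  {"x": 0, "y": 0, "z": 0, "ax": 0, "ay": 0, "az": -7, "gripper": 0.72},
])

```text
clock: 39.0
position: [0.4739, 0.0756, 0.1792]
ee_rot: [0.793, 0.609, 0.001, -0.0]
ft_force: [-0.1, 0.3, -0.5]
grip_width: 0.281
grasp_force: 0.0
```

apply_moves([
  {"x": 0, "y": 0, "z": 0, "ax": 0, "ay": 0, "az": -7, "gripper": 0.72},
  {"x": 0, "y": 0, "z": 0, "ax": 0, "ay": 0, "az": -6, "gripper": 0.72},
  {"x": 0, "y": 0, "z": 0, "ax": 0, "ay": 0, "az": 0, "gripper": 0.72},
])

```text
clock: 39.25
position: [0.4739, 0.0757, 0.1792]
ee_rot: [0.72, 0.694, 0.001, 0.0]
ft_force: [0.4, 0.1, -0.5]
grip_width: 0.282
grasp_force: 0.0
```

```bash
python3 - <<'E'
from h import *
go(.62,-.19,.26,-2.3)
E
```

```text
at [0.4739 0.0757 0.1792] yaw -2.0 w 0.282 | shift [-260.1  155.7  -81. ] az 0.3 tilt [ 0.1 -0.1 -0. ] t 39.2 F [ 0.4  0.1 -0.5]
```

apply_moves([
  {"x": -20, "y": 10, "z": -25, "ax": 0, "ay": 0, "az": 0, "gripper": 0.6},
  {"x": -30, "y": 20, "z": -25, "ax": 0, "ay": 0, "az": 0, "gripper": 0.6},
  {"x": -30, "y": 25, "z": -25, "ax": 0, "ay": 0, "az": 0, "gripper": 0.6},
  {"x": -30, "y": 25, "z": -15, "ax": 0, "ay": 0, "az": 0, "gripper": 0.6},
  {"x": -30, "y": 25, "z": 0, "ax": 0, "ay": 0, "az": 0, "gripper": 0.6},
])

```text
clock: 39.67
position: [0.5716, -0.0652, 0.2693]
ee_rot: [0.722, 0.691, 0.003, 0.002]
ft_force: [1.4, 0.7, 0.3]
grip_width: 0.401
grasp_force: 0.0
```

apply_moves([
  {"x": -30, "y": 25, "z": 0, "ax": 0, "ay": 0, "az": 0, "gripper": 0.6},
  {"x": -30, "y": 25, "z": 0, "ax": 0, "ay": 0, "az": 0, "gripper": 0.6},
  {"x": -30, "y": 25, "z": 0, "ax": 0, "ay": 0, "az": 0, "gripper": 0.6},
  {"x": -25, "y": 25, "z": 0, "ax": 0, "ay": 0, "az": 0, "gripper": 0.6},
  {"x": -20, "y": 20, "z": 0, "ax": 0, "ay": 0, "az": 0, "gripper": 0.6},
])

```text
clock: 40.08
position: [0.6847, -0.2061, 0.2645]
ee_rot: [0.723, 0.691, 0.001, 0.0]
ft_force: [0.1, 0.9, 0.5]
grip_width: 0.399
grasp_force: 0.0
```

apply_moves([
  {"x": 0, "y": 0, "z": 0, "ax": 0, "ay": 0, "az": 0, "gripper": 0.6},
  {"x": 0, "y": 0, "z": 0, "ax": 0, "ay": 0, "az": 0, "gripper": 0.6},
])

```text
clock: 40.25
position: [0.6839, -0.205, 0.2635]
ee_rot: [0.723, 0.691, 0.0, -0.001]
ft_force: [-0.2, 0.1, 0.2]
grip_width: 0.399
grasp_force: 0.0
```

```bash
python3 - <<'E'
from h import *
go(.710,-.198,.182,-2.3)
c=camera('top')
g=c['color'].min(2)
p=proj(c,[.4738,.0755,.053])[0]; x,y=int(round(p[0])),int(round(p[1]))
print(g[y-11:y+15,x-11:x+14])
a=cv2.resize(c['color'][150:260,190:400,::-1],(630,330),interpolation=2)
b=cv2.resize(c['color'][y-20:y+20,x-20:x+20,::-1],(240,240),interpolation=2)
s=camera('scene'); d=cv2.resize(s['color'][120:310,260:410,::-1],(316,400),interpolation=2)
m=np.zeros((600,640,3),np.uint8); 
m[:200,:]=0; m[:240,:240]=b; m[200:600,324:640]=d; m[260:260+170,:324]=cv2.resize(a,(324,170))
cv2.imwrite('pics/z1.png',m)
E
```

```text
at [ 0.6839 -0.205   0.2635] yaw -2.6 w 0.399 | shift [ 8.1 25.8 81.5] az -0.3 tilt [-0.  -0.1  0. ] t 40.2 F [-0.2  0.1  0.2]
[[162 161 136 226 250 255 252 252 251 250 251 251 251 252 250 253 250 255
  150 161 161 157 161 161 172]
 [159 184 255 253 252 252 252 252 253 255 255 255 255 255 252 250 252 255
  250 183 158 162 163 162 168]
 [163 255 255 252 251 254 255 255 255 169 175 177 178 189 255 255 253 253
  254 251 156 159 163 160 164]
 [255 255 252 252 254 255 206 179 172  41  28  34  31  56 169 172 255 254
  253 254 250 151 162 164 166]
 [255 253 252 255 255 177  87  44  20  25  16   8  10  47  52  46 250 255
  255 252 254 249 114 165 166]
 [254 253 255 255 182  62  44  28  57  44  27   8  15  32  62  47 115 184
  255 254 253 255 155 163 161]
 [253 254 255 184  62  60  61  23  66  48  30   9  18  16  63  57  45  43
  203 255 253 210 255 114 161]
 [253 255 249  60  60  62  68  11  64  50  33  16  11  17  66  60  56  50
   84 255 255 245 255 148 159]
 [255 255 144  56  64  66  68  20  60  54  38  19  13  16  64  60  59  56
   42 201 255 253 254 217 159]
 [255 255  56  64  64  69  7
[... 1057 characters left out ...]
56  32  36 203  26  39 140 255 254 255
  231 253 255 213 163 169 168]
 [242 255 169 245 255 255 254 254 205 210  44 145 146 255 255 255 254 252
  247 240 232 163 168 165 169]
 [179 238 224 254 254 255 255 255 252 255 255 142 229 168 255 253 254 254
  255 214 173 166 169 167 171]
 [168 175 202 255 255 185 255 252 252 254 255 255 161 251 255 255 168 255
  194 174 167 168 168 165 171]
 [168 165 168 212 243 174 255 254 252 237 255 255  69 182 255 255 163 204
  154 165 168 172 168 164 170]
 [168 162 167 163 183 146 219 238 241 236 255 255 169  79 201 217 170 156
  167 168 167 170 167 167 171]
 [168 165 167 164 167 156 166 177 180 188 215 221 174  59 161 165 164 166
  169 167 167 170 168 168 169]]
```

View pics/z1.png

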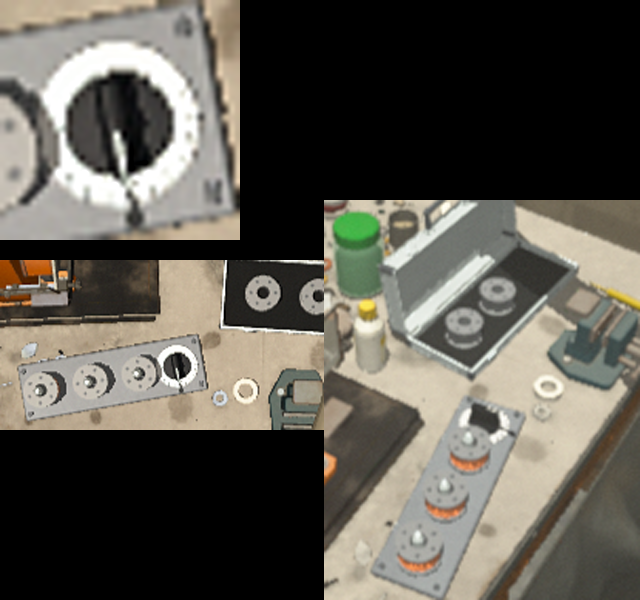

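apply_moves([
  {"x": 8, "y": 26, "z": 10, "ax": 0, "ay": 0, "az": 0, "gripper": 0.6},
  {"x": 0, "y": 0, "z": 20, "ax": 0, "ay": 0, "az": 0, "gripper": 0.6},
  {"x": 0, "y": 0, "z": 0, "ax": 0, "ay": 0, "az": 0, "gripper": 0.6},
  {"x": 0, "y": 0, "z": 0, "ax": 0, "ay": 0, "az": 0, "gripper": 0.6},
])

```text
clock: 40.68
position: [0.7094, -0.1951, 0.2347]
ee_rot: [0.721, 0.693, 0.001, -0.001]
ft_force: [-1.0, -0.5, -0.8]
grip_width: 0.405
grasp_force: 0.0
```

```bash
python3 - <<'E'
from h import *
go(.710,-.198,.182,-2.3)
E
```

```text
at [ 0.7094 -0.1951  0.2347] yaw -2.3 w 0.405 | shift [-3.   0.8 52.7] az 0.0 tilt [-0.  -0.1  0. ] t 40.7 F [-1.  -0.5 -0.8]
```

apply_moves([
  {"x": 0, "y": 1, "z": 20, "ax": 0, "ay": 0, "az": 0, "gripper": 0.6},
  {"x": 0, "y": 0, "z": 20, "ax": 0, "ay": 0, "az": 0, "gripper": 0.6},
  {"x": 0, "y": 0, "z": 10, "ax": 0, "ay": 0, "az": 0, "gripper": 0.6},
  {"x": 0, "y": 0, "z": 0, "ax": 0, "ay": 0, "az": 0, "gripper": 0.6},
  {"x": 0, "y": 0, "z": 0, "ax": 0, "ay": 0, "az": 0, "gripper": 0.6},
])

```text
clock: 41.1
position: [0.7111, -0.1962, 0.1862]
ee_rot: [0.721, 0.693, 0.001, 0.0]
ft_force: [-0.1, -0.6, 0.8]
grip_width: 0.399
grasp_force: 0.0
```

apply_moves([
  {"x": 0, "y": 0, "z": 0, "ax": 0, "ay": 0, "az": 0, "gripper": 1},
  {"x": 0, "y": 0, "z": 0, "ax": 0, "ay": 0, "az": 0, "gripper": 1},
  {"x": 0, "y": 0, "z": 0, "ax": 0, "ay": 0, "az": 0, "gripper": 1},
  {"x": 0, "y": 0, "z": 0, "ax": 0, "ay": 0, "az": 0, "gripper": 1},
], newtons=40)

```text
clock: 41.43
position: [0.7111, -0.1964, 0.187]
ee_rot: [0.721, 0.693, 0.001, 0.0]
ft_force: [-5.1, 1.0, 7.0]
grip_width: 0.092
grasp_force: 39.3
```

```bash
python3 - <<'E'
from h import *
go(.710,-.198,.182,-2.3)
E
```

```text
at [ 0.7111 -0.1964  0.187 ] yaw -2.3 w 0.092 | shift [-1.7 -1.   5. ] az -0.0 tilt [ 0.1 -0.1  0. ] t 41.4 F [-5.1  1.   7. ]
```

apply_moves([
  {"x": 0, "y": -6.4, "z": -1.6, "ax": 0, "ay": 0, "az": 0, "gripper": 1},
  {"x": 0, "y": -19.5, "z": -3.6, "ax": 0, "ay": 0, "az": 0, "gripper": 1},
  {"x": 0, "y": -19.8, "z": -1.1, "ax": 0, "ay": 0, "az": 0, "gripper": 1},
  {"x": 0, "y": -19.8, "z": 1.2, "ax": 0, "ay": 0, "az": 0, "gripper": 1},
  {"x": 0, "y": -19.5, "z": 3.6, "ax": 0, "ay": 0, "az": 0, "gripper": 1},
])

```text
clock: 41.85
position: [0.6272, -0.193, 0.1894]
ee_rot: [0.721, 0.693, 0.003, 0.002]
ft_force: [1.3, -1.3, 2.6]
grip_width: 0.093
grasp_force: 41.1
```

```bash
python3 - <<'E'
from h import *
go(.626,-.198,.182,-2.3)
E
```

```text
at [ 0.6272 -0.193   0.1894] yaw -2.3 w 0.093 | shift [-5.  -1.1  7.4] az 0.0 tilt [ 0.4 -0.1  0. ] t 41.9 F [ 1.3 -1.3  2.6]
```

apply_moves([
  {"x": 0, "y": -18.9, "z": 6, "ax": 0, "ay": 0, "az": 0, "gripper": 1},
  {"x": 0, "y": -18.1, "z": 8.1, "ax": 0, "ay": 0, "az": 0, "gripper": 1},
  {"x": 0, "y": -16.9, "z": 10.3, "ax": 0, "ay": 0, "az": 0, "gripper": 1},
  {"x": 0, "y": -15.6, "z": 12.2, "ax": 0, "ay": 0, "az": 0, "gripper": 1},
  {"x": 0, "y": -14.1, "z": 14, "ax": 0, "ay": 0, "az": 0, "gripper": 1},
])

```text
clock: 42.27
position: [0.5428, -0.1898, 0.1373]
ee_rot: [0.721, 0.693, 0.002, 0.001]
ft_force: [7.3, -1.3, -5.3]
grip_width: 0.093
grasp_force: 42.5
```

```bash
python3 - <<'E'
from h import *
go(.5425,-.196,.137,-2.3); print(get_obs()['grasp_force'])
E
```

```text
at [ 0.5428 -0.1898  0.1373] yaw -2.3 w 0.093 | shift [-6.2 -0.   0.3] az -0.0 tilt [ 0.3 -0.1  0. ] t 42.3 F [ 7.3 -1.3 -5.3]
42.46594190597534
```

apply_moves([
  {"x": 0, "y": -11.5, "z": 15, "ax": 0, "ay": 0, "az": 0, "gripper": 1},
  {"x": 0, "y": -9.5, "z": 17, "ax": 0, "ay": 0, "az": 0, "gripper": 1},
  {"x": 0, "y": -8, "z": 18, "ax": 0, "ay": 0, "az": 0, "gripper": 1},
  {"x": 0, "y": -6, "z": 19, "ax": 0, "ay": 0, "az": 0, "gripper": 1},
  {"x": 0, "y": -3.7, "z": 16, "ax": 0, "ay": 0, "az": 0, "gripper": 1},
])

```text
clock: 42.68
position: [0.5027, -0.1883, 0.0501]
ee_rot: [0.722, 0.692, 0.001, -0.0]
ft_force: [-1.8, -2.2, 0.8]
grip_width: 0.087
grasp_force: 45.2
```

```bash
python3 - <<'E'
from h import *
go(.502,-.19,.047,-2.3); print(get_obs()['grasp_force'])
E
```

```text
at [ 0.5027 -0.1883  0.0501] yaw -2.4 w 0.087 | shift [-1.7 -0.6  3.1] az -0.1 tilt [ 0.  -0.1  0. ] t 42.7 F [-1.8 -2.2  0.8]
45.170751214027405
```

apply_moves([
  {"x": 0, "y": 0, "z": 3, "ax": 0, "ay": 0, "az": 0, "gripper": 1},
  {"x": 0, "y": 0, "z": 2, "ax": 0, "ay": 0, "az": 0, "gripper": 1},
  {"x": 0, "y": 0, "z": 0, "ax": 0, "ay": 0, "az": 0, "gripper": 1},
])

```text
clock: 42.93
position: [0.5023, -0.1883, 0.0462]
ee_rot: [0.722, 0.692, -0.0, -0.002]
ft_force: [-12.3, -1.3, 7.8]
grip_width: 0.093
grasp_force: 45.5
```

apply_moves([
  {"x": 0, "y": 0, "z": 0, "ax": 0, "ay": 0, "az": 0, "gripper": 0.65},
  {"x": 0, "y": 0, "z": 0, "ax": 0, "ay": 0, "az": 0, "gripper": 0.65},
  {"x": 0, "y": 0, "z": 0, "ax": 0, "ay": 0, "az": 0, "gripper": 0.65},
  {"x": 0, "y": 0, "z": -20, "ax": 0, "ay": 0, "az": 0, "gripper": 0.65},
  {"x": 0, "y": 0, "z": -30, "ax": 0, "ay": 0, "az": 0, "gripper": 0.65},
])

```text
clock: 43.35
position: [0.5032, -0.1869, 0.0944]
ee_rot: [0.721, 0.693, 0.0, -0.002]
ft_force: [-0.2, -0.5, -0.5]
grip_width: 0.348
grasp_force: 0.0
```

apply_moves([
  {"x": 0, "y": 0, "z": -35, "ax": 0, "ay": 0, "az": 0, "gripper": 0.65},
  {"x": 10, "y": 0, "z": -35, "ax": 0, "ay": 0, "az": 0, "gripper": 0.65},
  {"x": 30, "y": 0, "z": -35, "ax": 0, "ay": 0, "az": 0, "gripper": 0.65},
  {"x": 35, "y": 0, "z": -30, "ax": 0, "ay": 0, "az": 0, "gripper": 0.65},
  {"x": 35, "y": 0, "z": -20, "ax": 0, "ay": 0, "az": 0, "gripper": 0.65},
])

```text
clock: 43.77
position: [0.509, -0.084, 0.2483]
ee_rot: [0.722, 0.692, 0.003, 0.002]
ft_force: [0.5, 0.1, -0.7]
grip_width: 0.347
grasp_force: 0.0
```

apply_moves([
  {"x": 35, "y": 0, "z": 0, "ax": 0, "ay": 0, "az": 0, "gripper": 0.65},
  {"x": 35, "y": 0, "z": 0, "ax": 0, "ay": 0, "az": 0, "gripper": 0.65},
  {"x": 30, "y": 0, "z": 0, "ax": 0, "ay": 0, "az": 0, "gripper": 0.65},
  {"x": 0, "y": 0, "z": 0, "ax": 0, "ay": 0, "az": 0, "gripper": 0.65},
  {"x": 0, "y": 0, "z": 0, "ax": 0, "ay": 0, "az": 0, "gripper": 0.65},
])

```text
clock: 44.18
position: [0.5125, 0.0177, 0.2453]
ee_rot: [0.72, 0.694, 0.002, 0.0]
ft_force: [-0.4, -0.5, 0.0]
grip_width: 0.349
grasp_force: 0.0
```

```bash
python3 - <<'E'
from h import *
go(.5,0,.3)
a=cv2.imread('pics/top1.png').astype(int); c=camera('top'); b=c['color'][:,:,::-1].astype(int)
s=camera('scene'); t=cv2.imread('pics/scene0.png').astype(int); u=s['color'][:,:,::-1].astype(int)
d=np.abs(a-b).max(2)>50
print('case region top changed', d[140:215,385:465].mean(), 'per column block', [round(d[140:215,x:x+10].mean(),2) for x in range(330,470,10)])
e=np.abs(t-u).max(2)>50
# lid projected box in scene
for P in ([.6714,-.0041,.052],[.6591,-.331,.052],[.529,-.3271,.052],[.5426,-.0011,.052]): print(proj(s,P)[0].round(), end=' ')
print('scene changed', e[165:205,300:335].mean(), e[190:200,305:345].mean())
E
```

```text
at [0.5125 0.0177 0.2453] yaw -2.1 w 0.349 | shift [-18.  -11.7 -54.8] az 0.0 tilt [ 0.1 -0.1 -0. ] t 44.2 F [-0.4 -0.5  0. ]
case region top changed 0.050833333333333335 per column block [np.float64(0.57), np.float64(0.5), np.float64(0.43), np.float64(0.44), np.float64(0.5), np.float64(0.56), np.float64(0.13), np.float64(0.0), np.float64(0.0), np.float64(0.0), np.float64(0.0), np.float64(0.0), np.float64(0.0), np.float64(0.0)]
[300. 178.] [353. 131.] [382. 143.] [331. 194.] scene changed 0.2814285714285714 0.13
```

```bash
python3 -c "
from workcell import *
print(hand_in())"
```

```text
the job is handed in; nothing more can be done
None
```

The changeover is done and handed in at about 44 s of the 210 s. All three full spools are seated on the spindles, and both empty reels lie flat in the case. The brake pointer is on the long scale mark by the stud, the lid is shut, and the glue bottle was still standing in my last picture of it, taken just before the lid was shut.

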